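Lock out the bench rolling mill with a tagged snap hook

ROBOT

A 6-joint arm with a two-finger parallel gripper is mounted at the origin on the work surface. World frame = base frame: x ahead of the robot, y to its left, z up, the work surface at z = 0. Lengths are in mm, angles in rad, forces in N, time in s.
With the tool pointing down it reaches from about 200 to 875 mm from the base axis. Payload 3.4 kg.
Tool frame: the origin (TCP) lies between the finger pads; the fingertips stand 22 mm ahead of it and the grasp point (between the pads) lies 3 mm ahead of it; z points along the fingers, y is the direction in which the jaws open and shut (so a half turn about z gives the same grasp; the last joint's range is limited). The gripper opens to 94 mm and grips with 3 to 60 N. Pads are 16 mm wide; open, the fingers measure 119 mm over their backs; the gripper's body (75 mm by 177 mm) begins 78 mm behind the grasp point.
Start: joints at [0.99, 0.276, 1.505, -0, 1.361, -0.121], TCP at [255.188, 515.308, 227.493] pointing down, gripper open.
Joint ranges: [-2.89, 2.89], [-0.75, 2.08], [0.22, 2.7], [-1.18, 4.32], [0.11, 2.71], [-2.7, 2.7]. Speed limits (rad/s): [2.57, 2.57, 3.14, 3.14, 3.14, 3.14].

INTERFACE

Orientations are given as a 3x3 rotation matrix whose columns are the frame's x, y, z axes.
In Python, from bench import * gives the robot as it stands.
- The arm moves only by the tool move_arm, never from a script. Its argument "rows" is a list of rows, each an object of numbers: "fingers": the closure, from -1 (fully open) to 1 (shut), so that 0 is half open; "dx", "dy", "dz": the shift along the tool's x, y, z in mm; "wx", "wy", "wz": the turn, a rotation vector about the tool's x, y, z in units of 6 degrees (1.0 is 6 degrees). A call has 1 to 20 rows; each row shifts and turns the commanded pose from where the row before left it, along the tool's axes as they then stand; what a row does not reach is not made up. A row lasts 1/10 s, in which the tool goes at most 50 mm and 8.59 degrees, less where a joint would pass 70% of its speed; a pose out of reach is approached as far as the arm can. A call is refused whole if a number of a shift passes 50 or a number of a turn 1, either way. A call with a gripper value outside its range is refused whole. The fingers move at their own pace and stop on an object; the grip force is fixed at half the most. Time passes only in rows, so rows that do not move let the fingers close. It gives the time, the measured TCP pose, the force and the opening at its end, in the units of the state.
- observe(): the state, without advancing time (a new reading comes with each control period).
- get_image(name): name is "scene" or "side" or "wrist"; returns the picture (384x512x3 uint8, red, green, blue); there is no depth.
- camera_params(name): a dict with "vfov" (degrees; the focal length in pixels is half the picture's height over the tangent of half this angle, whatever the lens; pixels are square), "cx", "cy" (the principal point, pixels), "camera_from_world" (4x4, takes a point from world to camera coordinates). Camera axes: x right, y down, z forward; pixel columns grow to the right and rows downward; lengths in mm; the calibration is good to about 2 mm. The wrist camera is an equidistant fisheye: a pixel r from the principal point sees the ray r / f radians off the axis. A picture is of the moment at which its call begins: read the wrist's pose just before it. camera_params takes no time and is no camera call; for the wrist camera it gives the pose at the moment of the call.
- sign_off(): hands the job in, once; it reports no verdict.
The state is a dict: "t": time; "qpos": joint angles; "dq": joint speeds; "tau": joint torques, N m; "position": TCP position; "tcp_rot": TCP orientation; "ft_force": force on the tool from outside, world axes, zero at the start; "ft_torque": the same for the moment, N m; "gripper_width": finger opening in mm.
Only numpy, scipy, OpenCV 4.12 (cv2) and the standard library are available. Lean on these libraries where they do the work, as an engineer would, in place of code of your own. Each camera call takes 0.05 s, during which the arm holds its last target.

TASK

Lock out the rolling mill: take the tagged snap hook (the hook with the sprung gate) from its wooden rack, push it down onto the crossbar of the steel staple on the mill's brake box, gate first, until the gate springs shut under the bar, and give it a light tug straight up to prove it has caught. Then let it hang on the bar and let go. Work gently: no hard pressing or pulling between hook and staple, and leave the other hook and the things on the bench where they are.

Things in the scene. Friction and masses are not known exactly. Their poses are not given: they have to be found in the camera images.
- tag (a point): the place to grip the snap hook: its tag, a rigid grey plate standing upright on top of the hook, 48 mm wide (x), 10 mm thick (y, close the fingers across it). This point is its middle, half-way up the 43 mm that stand clear of the hook's steel arch. The hook's flat plane is this frame's xz plane, z up; its underside is 87 mm below. Hook: 0.2 to 0.3 kg
- eye (a point): a point in the opening inside the same snap hook, 57 mm below the tag point and 14 mm to -x of it, same axes. The frame is 10 mm round steel: hinge leg 38 mm to -x, nose leg with a ball end 38 mm to +x (ball 12 mm), both ending 30 mm below this point, joined above by a shallow arch
- crown (a point): highest point of the inside of the hook's arch, where the bar should lie when the hook hangs: 26 mm above the eye point, 31 mm below the tag point and 14 mm to -x of it. The arch's inside falls 6 mm from here to each leg
- mouth (a point): the best place for the bar to meet the gate: on the gate's underside, 84.5 mm below the tag point and 9 mm to +x of it, near the nose leg. 5 mm nearer the nose the bar lands on the nose; 6 mm nearer the hinge the gate hardly clears it. Pushed down here, the hook must go some 32 to 42 mm past first touch before the gate slips past and snaps shut; at 50 mm the arch lands on the bar
- gate (a joint): angle of the hook's gate, a straight 7 mm rod 69 mm long closing the mouth between hinge leg (-x) and nose leg (+x): 0 shut, positive swung up into the hook, to 1.0 rad; it cannot swing out. Its spring pushes on the bar with about 3.5 N at first and about 7 N just before it slips past
- mill: the bench rolling mill with its grey brake box (100 x 90 x 45 mm). This point is the middle of the box's top face; z up. The mill's tall frame begins 160 mm to -y of it and stands about 260 mm above it
- staple_foot (a point): same point and axes as mill: the staple, an inverted U of 8 mm steel rod, stands up out of the box here. Its level crossbar runs along y straight over this point, 44 mm clear between the legs. The bar's centre line is 74 to 106 mm above (not measured: feel for it). It stays put under forces allowed. Set the hook's x along this frame's x (either way round), near mid-bar
- open_hook: another tagged hook of the same size in a like rack, without any gate (open at the bottom); origin at the centre of its underside; leave alone
- mallet: hammer lying on the bench, 240 mm; leave alone
- driver: screwdriver lying on the bench, 190 mm; leave alone
- bench_block: steel bench block 70 x 70 x 22 mm; leave alone
- mandrel: upright steel ring mandrel, 150 mm high, 42 mm foot; leave alone
- strip_coil: brass ring-shaped coil 68 mm across, 20 mm high; leave alone
- flux_jar: amber jar 60 mm across, 70 mm high; leave alone
Not all that is in view belongs to the job. Leave any orange or pink look-alike of the part that bears tag alone.

How it is judged (in metres and radians):
On the way, in this order (a step that is already met when the one before it is completed fails the run):
1. the snap hook is lifted out of its rack, gate shut (distance of eye from where it was at the start of the episode above 0.05 m and value of joint gate below 0.06 rad), for 0.1 s.
2. the gate is pushed open by the staple's bar (value of joint gate above 0.3 rad and contact force between hook and mill above 1 N and horizontal distance between eye and mill below 0.045 m), for 0.05 s.
3. the hook stands over the staple's bar with the bar inside it and the gate shut again under the bar (value of joint gate below 0.06 rad and x of eye in the frame of mill between -0.032 and 0.032 m and y of eye in the frame of mill between -0.02 and 0.02 m and z of eye in the frame of mill below 0.108 m and angle between the x axis of eye and the x axis of mill, either way round below 0.5 rad and angle between eye's own z axis and vertical below 0.35 rad), for 0.1 s.
4. the hook is tugged up with at least 2.5 N, the shut gate bearing against the bar from below (value of joint gate below 0.06 rad and contact force between hook and mill above 2.5 N and z of eye in the frame of mill above 0.087 m and horizontal distance between eye and mill below 0.045 m), for 0.1 s.
At the end, for the whole second after the job is handed in: the snap hook hangs on the staple's bar, gate shut (within 0.06 rad), the eye point in its opening within 45 mm (level) of the staple's axis and 40 to 105 mm above the brake box, borne by the staple and at rest (under 30 mm/s), released (value of joint gate below 0.06 rad and contact force between hook and mill above 0.8 N and z of eye in the frame of mill between 0.04 and 0.105 m and horizontal distance between eye and mill below 0.045 m and linear speed of hook below 0.03 m/s); the robot touches nothing.
It fails at once if hook and staple pressed, pulled or knocked together with more than 25 N (contact force between hook and mill above 25 N).
It fails at once if the other hook is moved more than 25 mm (distance of open_hook from where it was at the start of the episode above 0.025 m).
It fails at once if a bystander is moved more than 30 mm (distance of any of mallet, driver, bench_block, mandrel, strip_coil, flux_jar from where it was at the start of the episode above 0.03 m).
It also fails if it takes over 64 s, if anything falls off the work surface, if the arm or the gripper's body presses on something with over 40 N, if the wrist force passes 120 N, or if a joint passes its speed limit or range.

## Working session

There is one attempt and no reset: what is moved stays moved. The work goes in short steps, Python scripts to look and compute and a tool call to move; the robot and the scene stay as the last step left them, time stands still between calls to the robot, and variables do not carry over. Pictures are saved under pics/ and viewed, and the job is handed in when it is done.

Besides the shell and the picture viewer there is one more tool, called as name([rows], argument=value, ...), one row to a line, values as JSON. move_arm: Moves the arm, as the interface text tells. Its arguments: {"type":"object","properties":{"rows":{"type":"array","items":{"type":"object","properties":{"fingers":{"type":"number"},"dx":{"type":"number"},"dy":{"type":"number"},"dz":{"type":"number"},"wx":{"type":"number"},"wy":{"type":"number"},"wz":{"type":"number"}}}}},"required":["rows"]}

```bash
mkdir -p pics
python3 - <<'E'
from bench import *
import cv2, numpy as np
s=observe();print(s['t'],s['position'],s['tcp_rot'],s['ft_force'],s['gripper_width'])
for n in ("scene","side","wrist"):
    print(n,camera_params(n)); cv2.imwrite(f"pics/{n}0.png",cv2.cvtColor(get_image(n),cv2.COLOR_RGB2BGR))
E
```

```text
0.0 [254.8884432  514.85573739 226.63805757] [[-8.96134780e-01  4.43780991e-01 -9.42321240e-04]
 [ 4.43781946e-01  8.96133632e-01 -1.44869087e-03]
 [ 2.01544283e-04 -1.71640743e-03 -9.99998507e-01]] [ 0.23876581  0.18586369 -0.4914814 ] 94.28427584409432
scene {'vfov': 46.58854115205951, 'cx': 259.65476201523603, 'cy': 192.88443960684899, 'camera_from_world': array([[-6.93404049e-02,  9.97518723e-01, -1.21781063e-02,
        -1.03473247e+02],
       [ 8.53485292e-01,  5.29992105e-02, -5.18414834e-01,
        -4.03048448e+02],
       [-5.16483073e-01, -4.63409291e-02, -8.55042545e-01,
         1.39682092e+03],
       [ 0.00000000e+00,  0.00000000e+00,  0.00000000e+00,
         1.00000000e+00]])}
side {'vfov': 46.48551461335792, 'cx': 256.4874663206328, 'cy': 188.83099328455293, 'camera_from_world': array([[ 8.11450888e-01, -5.84189442e-01,  1.64362931e-02,
        -3.65741841e+02],
       [-4.02148849e-01, -5.78557882e-01, -7.09610513e-01,
         3.38717545e+02],
       [ 4.24056317e-01,  5.69204245e-01, -7.04402419e-01,
         9.20758735e+02],
       [ 0.00000000e+00,  0.00000000e+00,  0.00000000e+00,
         1.00000000e+00]])}
wrist {'vfov': 65.70646984690485, 'cx': 258.3230144369137, 'cy': 188.7011257330505, 'camera_from_world': array([[ 4.45333982e-01,  8.95362349e-01, -1.97682764e-03,
        -5.74213199e+02],
       [ 8.66351063e-01, -4.30344802e-01,  2.53454507e-01,
        -2.57102584e+01],
       [ 2.26082906e-01, -1.14584532e-01, -9.67345287e-01,
         3.91937765e+02],
       [ 0.00000000e+00,  0.00000000e+00,  0.00000000e+00,
         1.00000000e+00]])}
```

View pics/scene0.png

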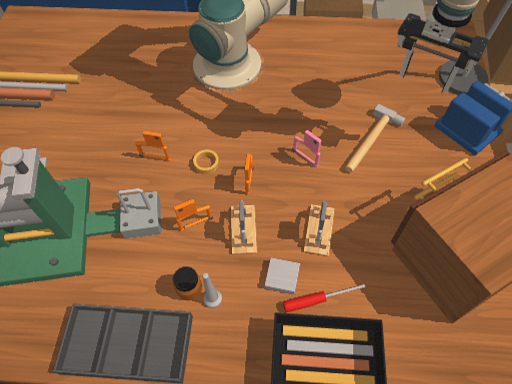

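View pics/side0.png

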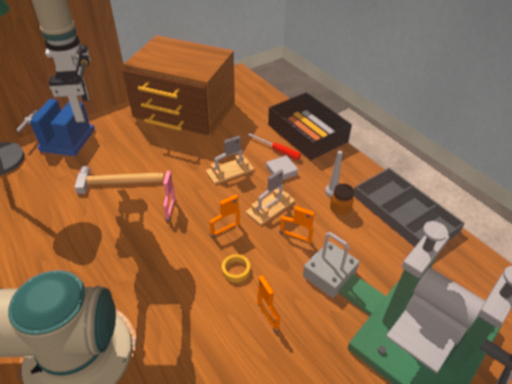

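View pics/wrist0.png

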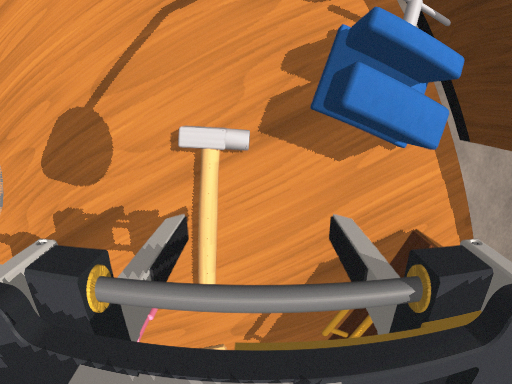

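Candidates in the scene view are the grey hooks in wooden racks at (243,225) and (319,228). The look-alikes to leave are orange at (153,143), (249,172) and (192,214), and pink at (308,148). Next I'll crop the two racks closely.

Run:
```python
import cv2, numpy as np
a=cv2.imread("pics/scene0.png");b=cv2.imread("pics/side0.png")
f=lambda im,x,y,w,h,k:cv2.resize(im[y:y+h,x:x+w],None,fx=k,fy=k,interpolation=cv2.INTER_CUBIC)
cv2.imwrite("pics/c1.png",f(a,215,190,130,75,6))
cv2.imwrite("pics/c2.png",f(b,195,125,130,110,5.4))
cv2.imwrite("pics/c3.png",np.hstack([f(a,105,175,70,75,5.5),f(b,295,225,70,75,5.5)]))
```

```text
(no output)
```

View pics/c1.png

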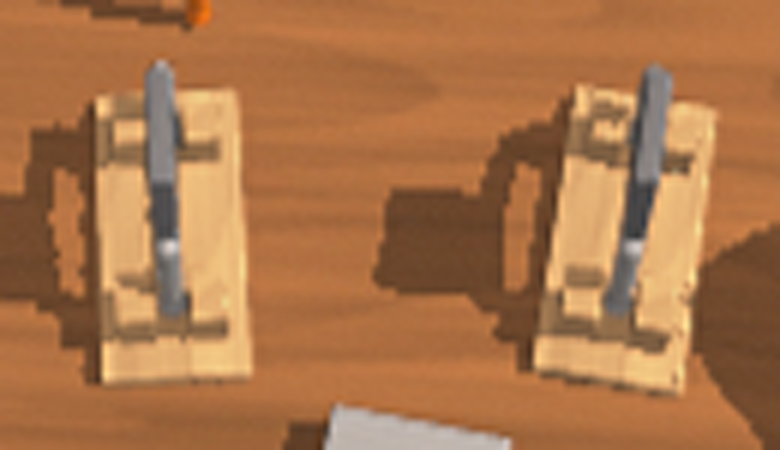

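View pics/c2.png

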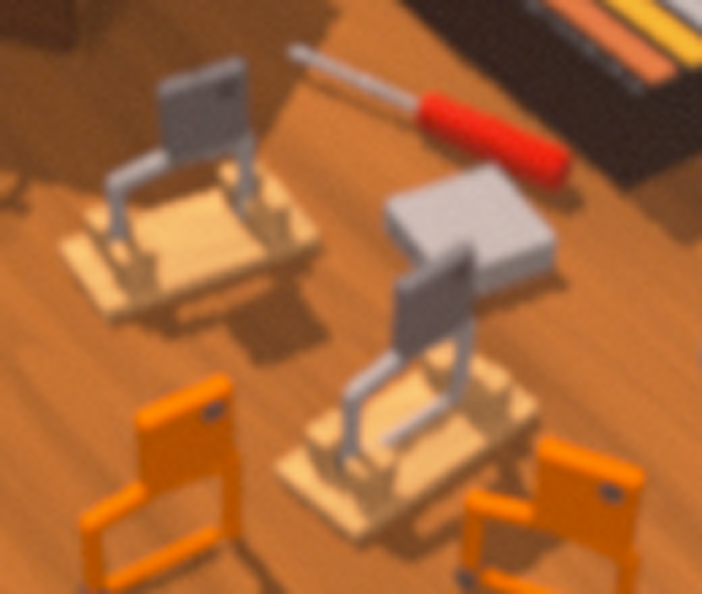

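View pics/c3.png

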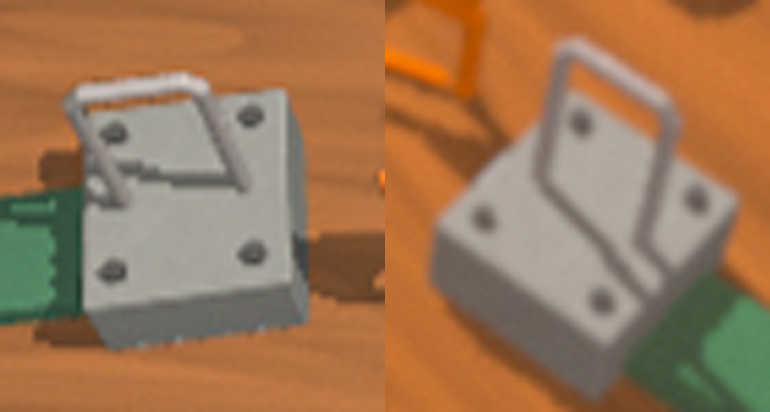

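The side crop settles it. The nearer rack (scene (243,225), side ~(270,195)) holds a hook with a gate rod across its bottom, and the other hook is open, so I choose the scene-left rack. Next I'll take larger crops for pixel picking.

```bash
cat > h.py <<'E'
import cv2, numpy as np
from bench import *
def ray(c,px):
    p=camera_params(c) if isinstance(c,str) else c
    f=192/np.tan(np.radians(p['vfov'])/2); M=p['camera_from_world']; R=M[:3,:3]; t=M[:3,3]
    u=np.array([px[0]-p['cx'],px[1]-p['cy']])
    if p.get('fish'):
        r=np.hypot(*u); th=r/f; d=np.array([*(u/max(r,1e-9)*np.sin(th)),np.cos(th)])
    else: d=np.array([u[0]/f,u[1]/f,1.]); d/=np.linalg.norm(d)
    return -R.T@t, R.T@d
def tri(obs):
    A=np.zeros((3,3));b=np.zeros(3);L=[]
    for c,px in obs:
        o,d=ray(c,px);P=np.eye(3)-np.outer(d,d);A+=P;b+=P@o;L.append((o,P))
    x=np.linalg.solve(A,b); return x,[round(float(np.linalg.norm(P@(x-o))),1) for o,P in L]
def plane(c,px,z):
    o,d=ray(c,px); return o+d*(z-o[2])/d[2]
def proj(c,X):
    p=camera_params(c) if isinstance(c,str) else c
    f=192/np.tan(np.radians(p['vfov'])/2); q=(p['camera_from_world']@np.append(X,1))[:3]
    if p.get('fish'):
        r=np.hypot(q[0],q[1]); th=np.arctan2(r,q[2]); return np.array([p['cx'],p['cy']])+q[:2]/max(r,1e-9)*th*f
    return np.array([p['cx']+f*q[0]/q[2],p['cy']+f*q[1]/q[2]])
def wcam(n="wrist"):
    p=dict(camera_params(n)); p['fish']=(n=="wrist"); return p
def grab(n,name):
    p=wcam(n); im=cv2.cvtColor(get_image(n),cv2.COLOR_RGB2BGR); cv2.imwrite(f"pics/{name}.png",im); return p,im
def crop(im,x,y,w,h,k,out):
    c=cv2.resize(im[y:y+h,x:x+w],None,fx=k,fy=k,interpolation=cv2.INTER_CUBIC)
    for i in range(0,w,10):
        cv2.line(c,(int((i+.5)*k),0),(int((i+.5)*k),6 if i%50 else 14),(0,0,255),1); cv2.putText(c,str(x+i),(int((i+.5)*k)+2,14),0,.35,(0,0,255),1)
    for i in range(0,h,10):
        cv2.line(c,(0,int((i+.5)*k)),(6,int((i+.5)*k)),(0,0,255),1); cv2.putText(c,str(y+i),(2,int((i+.5)*k)-2),0,.35,(0,0,255),1)
    cv2.imwrite(f"pics/{out}.png",c)
E
python3 - <<'E'
from h import *
a=cv2.imread("pics/scene0.png");b=cv2.imread("pics/side0.png")
crop(a,225,195,40,60,10,"d1");crop(b,240,165,65,60,10,"d2")
crop(b,300,225,65,75,8,"d3");crop(a,110,180,55,65,9,"d4")
E
```

```text
(no output)
```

View pics/d1.png

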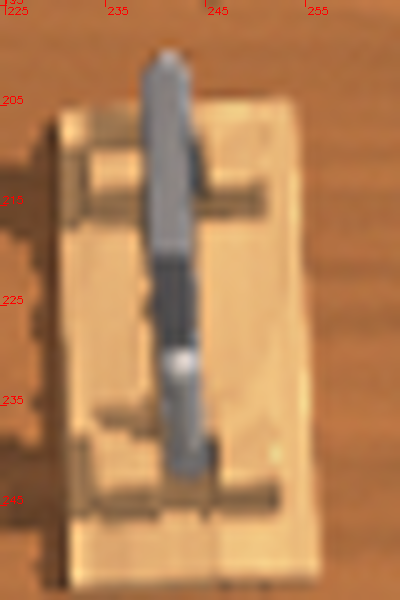

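View pics/d2.png

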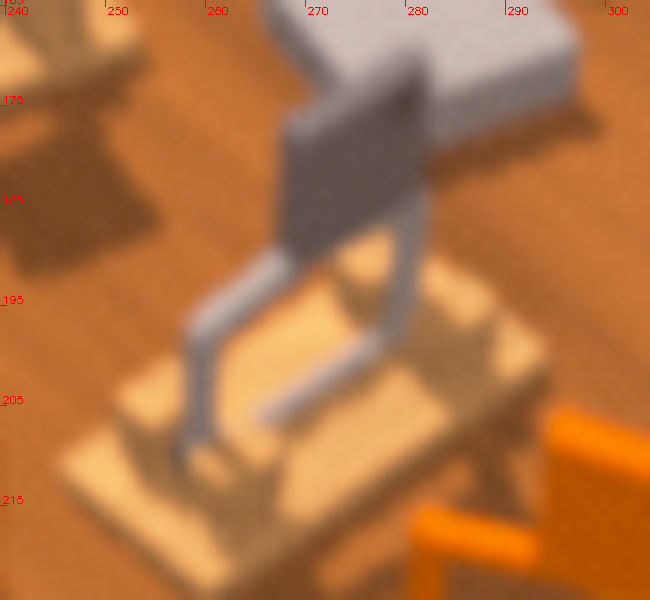

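View pics/d3.png

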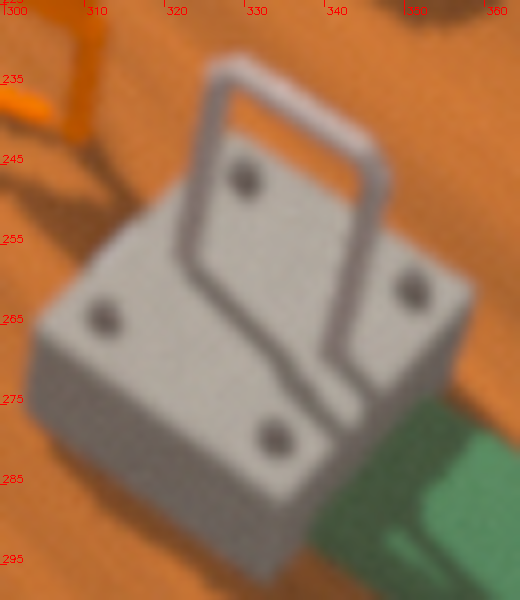

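View pics/d4.png

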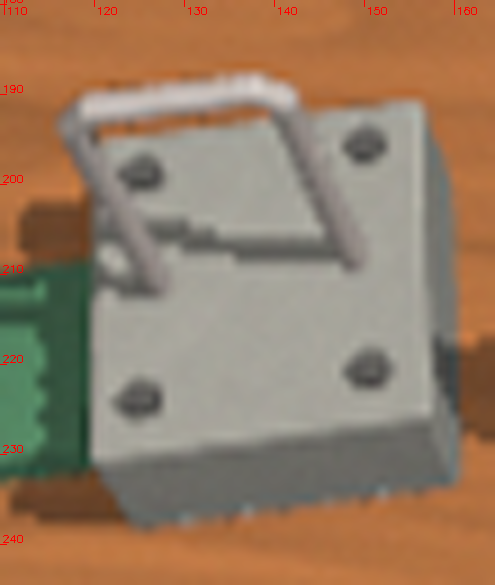

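Run:
```python
from h import *
np.set_printoptions(precision=1,suppress=True)
for n,s,d in [("tag top -x",(241.3,200.3),(268.8,176.8)),("tag top +x",(241.8,219.8),(281.6,170.7)),
 ("bar -y",(118.9,191.2),(346.4,244.5)),("bar +y",(141.2,189.7),(327.3,233.3)),
 ("foot -y",(126.2,211.2),(341.4,268.3)),("foot +y",(148.9,208.4),(323.3,256.4)),
 ("box c1",(120,231),(333.5,286)),("box +y-x",(156,190.5),(328,241)),("box +x+y",(157.5,226),(303.5,265.5)),("box -y -x",(119.5,195),(358,260.5))]:
    print(n,*tri([("scene",s),("side",d)]))
```

```text
tag top -x [559.2 102.1 120.6] [0.9, 0.9]
tag top +x [604.8 107.1 113.9] [0.8, 0.8]
bar -y [ 560.2 -174.1  133. ] [1.5, 1.5]
bar +y [ 550.4 -125.6  129. ] [0.8, 0.8]
foot -y [ 562.7 -178.1   46.5] [1.0, 1.0]
foot +y [ 551.5 -126.8   44.5] [0.6, 0.6]
box c1 [ 569.1 -191.3  -24.9] [23.1, 23.1]
box +y-x [ 545.1 -114.1  102.6] [18.0, 18.0]
box +x+y [ 547.9 -102.   -27.7] [21.4, 21.4]
box -y -x [ 561.3 -194.8  104.2] [16.1, 16.1]
```

Run:
```python
from h import *
np.set_printoptions(precision=1,suppress=True)
for s in [(119.9,231),(119.5,195.5),(156.5,191),(157.5,226.2)]: print("sc",plane("scene",s,45))
for s in [(333.5,286.5),(303.8,265.5),(327.5,241),(358.3,260.3)]: print("sd",plane("side",s,45))
```

```text
sc [ 615.9 -182.4   45. ]
sc [ 519.9 -206.    45. ]
sc [ 501.4 -117.1   45. ]
sc [597.8 -96.2  45. ]
sd [ 514.8 -202.3   45. ]
sd [ 497.2 -121.    45. ]
sd [590.7 -98.8  45. ]
sd [ 611.1 -183.    45. ]
```

move_arm([
  {"wz":-0.91,"fingers":-1},
  {"wz":-0.91,"fingers":-1},
  {"wz":-0.91,"fingers":-1},
  {"wz":-0.91,"fingers":-1},
  {"wz":-0.91,"fingers":-1},
  {"wz":-0.91,"fingers":-1},
  {"fingers":-1},
])

```text
schema error: expected keys fingers, dx, dy, dz, wx, wy, wz
```

```bash
cat >> h.py <<'E'
np.set_printoptions(precision=3,suppress=True)
def st():
    s=observe(); print(round(s['t'],2),np.round(s['position'],1),'F',np.round(s['ft_force'],1),'w',round(s['gripper_width'],1),'yawY',round(np.degrees(np.arctan2(s['tcp_rot'][1,1],s['tcp_rot'][0,1])),2),'z',np.round(s['tcp_rot'][:,2],4)); return s
def to(X):
    s=st(); print('tool delta',np.round(s['tcp_rot'].T@(np.array(X)-s['position']),1))
E
python3 -c "
from h import *
to([582,104.6,225]);print(observe()['qpos'])
for z in (8,18): 
  a=[plane('scene',p,z) for p in [(230.7,205.7),(231.7,253),(253.7,204.5),(256.3,252)]]
  print(np.round(a,1), np.degrees([np.arctan2(*(a[1]-a[0])[1::-1]),np.arctan2(*(a[3]-a[2])[1::-1])]))
"
```

```text
0.15 [255.  515.  226.8] F [0.1 0.3 0. ] w 94.2 yawY 63.65 z [-0.001 -0.001 -1.   ]
tool delta [-475.2 -222.6    2. ]
[ 0.99   0.276  1.506  0.     1.361 -0.121]
[[510.8  66.2   8. ]
 [638.8  81.9   8. ]
 [503.7 123.8   8. ]
 [632.6 139.8   8. ]] [6.958 7.094]
[[516.4  67.5  18. ]
 [643.1  83.   18. ]
 [509.4 124.5  18. ]
 [636.9 140.3  18. ]] [6.958 7.094]
```

move_arm([
  {"dx":0,"dy":0,"dz":0,"wx":0,"wy":0,"wz":-0.926,"fingers":-1},
  {"dx":0,"dy":0,"dz":0,"wx":0,"wy":0,"wz":-0.926,"fingers":-1},
  {"dx":0,"dy":0,"dz":0,"wx":0,"wy":0,"wz":-0.926,"fingers":-1},
  {"dx":0,"dy":0,"dz":0,"wx":0,"wy":0,"wz":-0.926,"fingers":-1},
  {"dx":0,"dy":0,"dz":0,"wx":0,"wy":0,"wz":-0.926,"fingers":-1},
  {"dx":0,"dy":0,"dz":0,"wx":0,"wy":0,"wz":-0.926,"fingers":-1},
  {"dx":-21,"dy":-34.5,"dz":0,"wx":0,"wy":0,"wz":0,"fingers":-1},
  {"dx":-21,"dy":-34.5,"dz":0,"wx":0,"wy":0,"wz":0,"fingers":-1},
  {"dx":-21,"dy":-34.5,"dz":0,"wx":0,"wy":0,"wz":0,"fingers":-1},
  {"dx":-21,"dy":-34.5,"dz":0,"wx":0,"wy":0,"wz":0,"fingers":-1},
  {"dx":-21,"dy":-34.5,"dz":0,"wx":0,"wy":0,"wz":0,"fingers":-1},
  {"dx":-21,"dy":-34.5,"dz":0,"wx":0,"wy":0,"wz":0,"fingers":-1},
  {"dx":-21,"dy":-34.5,"dz":0,"wx":0,"wy":0,"wz":0,"fingers":-1},
  {"dx":-21,"dy":-34.5,"dz":0,"wx":0,"wy":0,"wz":0,"fingers":-1},
  {"dx":-21,"dy":-34.5,"dz":0,"wx":0,"wy":0,"wz":0,"fingers":-1},
  {"dx":-21,"dy":-34.5,"dz":0,"wx":0,"wy":0,"wz":0,"fingers":-1},
  {"dx":-21,"dy":-34.5,"dz":0,"wx":0,"wy":0,"wz":0,"fingers":-1},
  {"dx":-21,"dy":-34.5,"dz":0,"wx":0,"wy":0,"wz":0,"fingers":-1},
  {"dx":-21,"dy":-33.2,"dz":0,"wx":0,"wy":0,"wz":0,"fingers":-1},
  {"dx":0,"dy":0,"dz":0,"wx":0,"wy":0,"wz":0,"fingers":-1},
])

```text
t: 2.15
position: [583.5, 100.7, 226.6]
tcp_rot: [[-0.993, -0.117, 0.001], [-0.117, 0.993, -0.002], [-0.001, -0.002, -1.0]]
ft_force: [0.5, 0.7, -1.1]
gripper_width: 93.9
```

```bash
python3 -c "
from h import *
to([582,104.6,225]);print(observe()['qpos'])
p,im=grab('wrist','w1'); to([582,104.6,225])
import pickle;pickle.dump(p,open('w1.pkl','wb'))
"
```

```text
2.15 [583.5 100.7 226.6] F [ 0.5  0.7 -1.1] w 93.9 yawY 96.73 z [ 0.001 -0.002 -1.   ]
tool delta [1.1 4.  1.6]
[ 0.055  0.302  1.47  -0.002  1.369 -1.633]
2.2 [581.6 102.8 226.6] F [-0.9  0.6  0.4] w 93.8 yawY 96.79 z [-0.001 -0.    -1.   ]
tool delta [-0.6  1.7  1.6]
```

View pics/w1.png

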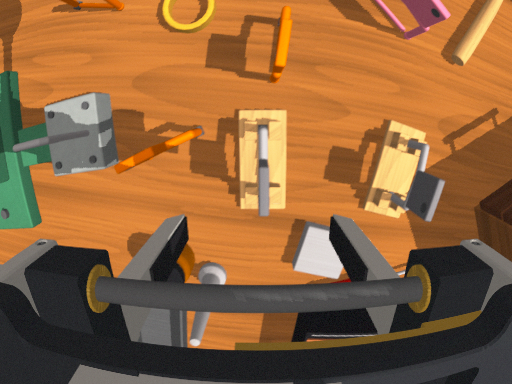

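The wrist view shows the snap hook's rack at (263,160) and the tag from about (264,150) to (264,213). The staple bar is at (52,142). I'll take a settled, zoomed picture.

```bash
python3 -c "
from h import *
import pickle
st();p,im=grab('wrist','w2');pickle.dump(p,open('w2.pkl','wb'));st()
crop(im,230,100,65,120,5,'e1'); crop(im,0,85,130,95,6,'e2')
"
```

```text
2.2 [581.6 102.8 226.6] F [-0.9  0.6  0.4] w 93.8 yawY 96.79 z [-0.001 -0.    -1.   ]
2.25 [580.5 104.1 226.8] F [-0.   0.3  0. ] w 94.0 yawY 96.89 z [-0.002  0.001 -1.   ]
```

View pics/e1.png

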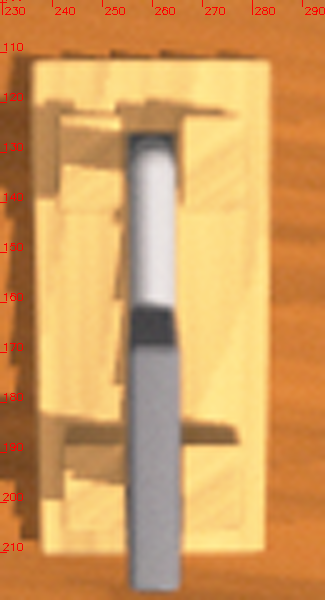

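View pics/e2.png

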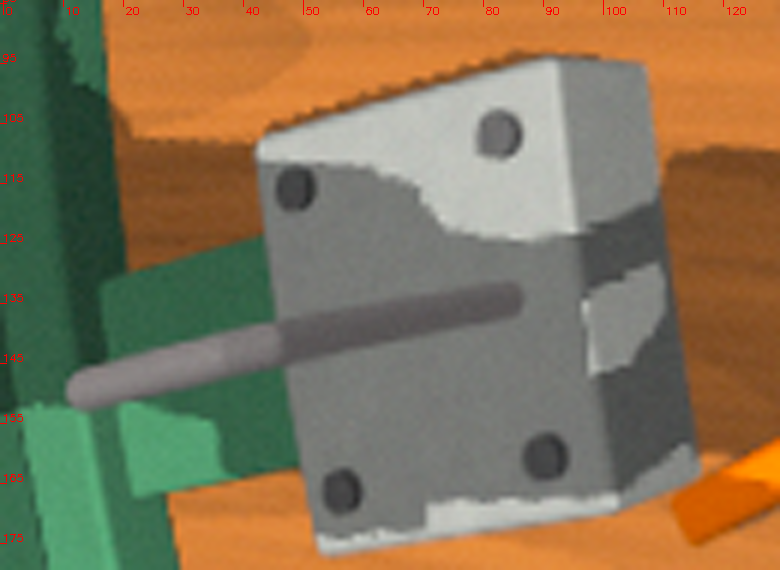

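```bash
python3 -c "
from h import *
import pickle
p=pickle.load(open('w2.pkl','rb'))
for n,s,d,w in [('tag-x',(241.3,200.3),(268.8,176.8),(260.6,168.7)),('tag+x',(241.8,219.8),(281.6,170.7),(260.5,217.1))]:
  print(n,*tri([('scene',s),('side',d),(p,w)]),plane(p,w,117),plane('scene',s,117),plane('side',d,117))
for n,s,d in [('tag-x',(241.3,200.3),(268.8,176.8)),('tag+x',(241.8,219.8),(281.6,170.7))]: pass
# rack in wrist
f=lambda a,b:(230+(a-2.5)/5,100+(b-2.5)/5)
a=[plane(p,f(*q),15) for q in [(35,62),(42,550),(270,62),(264,550)]];print(np.round(a,1))
g=lambda a,b:(0+(a-3)/6,85+(b-3)/6)
print('box',[np.round(plane(p,g(*q),45),1) for q in [(258,145),(556,58),(612,500),(322,545)]])
print('bar foot+y',plane(p,g(508,300),45))
"
```

```text
tag-x [558.967 102.133 120.423] [0.7, 1.0, 0.4] [559.239 102.315 117.   ] [556.52  102.392 117.   ] [561.928 104.199 117.   ]
tag+x [605.576 107.424 114.407] [1.0, 1.2, 1.3] [605.906 107.789 117.   ] [605.824 107.981 117.   ] [602.86  103.736 117.   ]
[[510.8  67.4  15. ]
 [635.8  82.2  15. ]
 [504.  124.9  15. ]
 [629.1 140.   15. ]]
box [array([ 518.9, -202.2,   45. ]), array([ 499.5, -116.7,   45. ]), array([592.9, -98. ,  45. ]), array([ 611.2, -181.7,   45. ])]
bar foot+y [ 551.558 -126.019   45.   ]
```

```bash
python3 -c "
from h import *
to([582.4,105.0,103])"
```

```text
2.25 [580.5 104.1 226.8] F [-0.   0.3  0. ] w 94.0 yawY 96.89 z [-0.002  0.001 -1.   ]
tool delta [ -2.2   0.5 123.8]
```

move_arm([
  {"dx":-1,"dy":0.5,"dz":16,"wx":0,"wy":0,"wz":0,"fingers":-0.5},
  {"dx":-1,"dy":0,"dz":16,"wx":0,"wy":0,"wz":0,"fingers":-0.5},
  {"dx":0,"dy":0,"dz":16,"wx":0,"wy":0,"wz":0,"fingers":-0.5},
  {"dx":0,"dy":0,"dz":16,"wx":0,"wy":0,"wz":0,"fingers":-0.5},
  {"dx":0,"dy":0,"dz":14,"wx":0,"wy":0,"wz":0,"fingers":-0.5},
  {"dx":0,"dy":0,"dz":10,"wx":0,"wy":0,"wz":0,"fingers":-0.5},
  {"dx":0,"dy":0,"dz":0,"wx":0,"wy":0,"wz":0,"fingers":-0.5},
  {"dx":0,"dy":0,"dz":0,"wx":0,"wy":0,"wz":0,"fingers":-0.5},
  {"dx":0,"dy":0,"dz":0,"wx":0,"wy":0,"wz":0,"fingers":-0.5},
])

```text
t: 3.15
position: [583.0, 105.8, 140.4]
tcp_rot: [[-0.993, -0.122, 0.002], [-0.122, 0.993, 0.0], [-0.002, 0.0, -1.0]]
ft_force: [-0.1, 0.7, 0.3]
gripper_width: 70.8
```

```bash
python3 -c "
from h import *
to([582.4,105.0,103])
p,im=grab('wrist','w3')
p,im=grab('scene','s3');crop(im,205,160,80,100,6,'e3')
p,im=grab('side','d3s');crop(im,225,130,80,90,6,'e4')
to([582.4,105.0,103])"
```

```text
3.15 [583.  105.8 140.4] F [-0.1  0.7  0.3] w 70.8 yawY 97.01 z [ 0.002  0.    -1.   ]
tool delta [ 0.7 -0.7 37.4]
3.3 [582.9 105.4 140.2] F [ 0.6  0.3 -0.4] w 70.1 yawY 96.99 z [ 0.001  0.    -1.   ]
tool delta [ 0.6 -0.4 37.2]
```

View pics/w3.png

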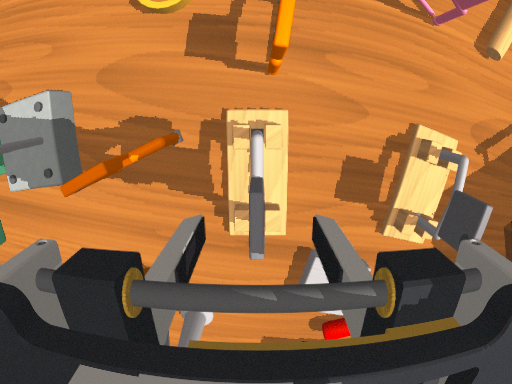

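View pics/e4.png

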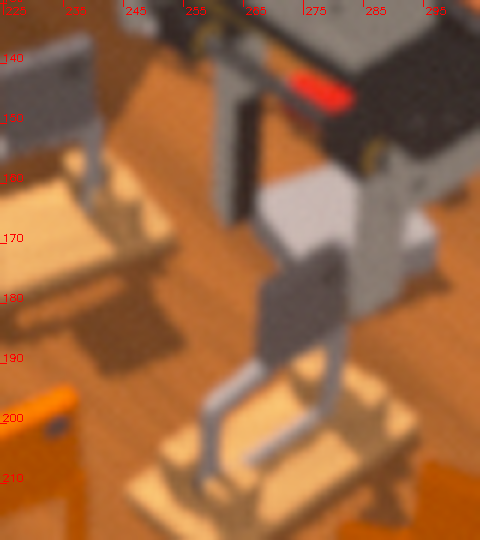

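The tag sits mid-way between the fingers (column 257, against finger edges at about 203 and 315). I'll descend and close.

move_arm([
  {"dx":0,"dy":0,"dz":9,"wx":0,"wy":0,"wz":0,"fingers":-0.5},
  {"dx":0.5,"dy":-0.4,"dz":9,"wx":0,"wy":0,"wz":0,"fingers":-0.5},
  {"dx":0,"dy":0,"dz":9,"wx":0,"wy":0,"wz":0,"fingers":-0.5},
  {"dx":0,"dy":0,"dz":9,"wx":0,"wy":0,"wz":0,"fingers":-0.5},
  {"dx":0,"dy":0,"dz":0,"wx":0,"wy":0,"wz":0,"fingers":-0.5},
  {"dx":0,"dy":0,"dz":0,"wx":0,"wy":0,"wz":0,"fingers":-0.3},
  {"dx":0,"dy":0,"dz":0,"wx":0,"wy":0,"wz":0,"fingers":0.0},
  {"dx":0,"dy":0,"dz":0,"wx":0,"wy":0,"wz":0,"fingers":0.4},
  {"dx":0,"dy":0,"dz":0,"wx":0,"wy":0,"wz":0,"fingers":0.7},
  {"dx":0,"dy":0,"dz":0,"wx":0,"wy":0,"wz":0,"fingers":1},
  {"dx":0,"dy":0,"dz":0,"wx":0,"wy":0,"wz":0,"fingers":1},
  {"dx":0,"dy":0,"dz":0,"wx":0,"wy":0,"wz":0,"fingers":1},
  {"dx":0,"dy":0,"dz":0,"wx":0,"wy":0,"wz":0,"fingers":1},
])

```text
t: 4.6
position: [582.1, 104.9, 103.5]
tcp_rot: [[-0.993, -0.122, 0.0], [-0.122, 0.993, 0.0], [-0.0, -0.0, -1.0]]
ft_force: [-0.2, 0.9, 0.2]
gripper_width: 10.3
```

```bash
python3 -c "
from h import *
to([582.4,105.0,103])"
```

```text
4.6 [582.1 104.9 103.5] F [-0.2  0.9  0.2] w 10.3 yawY 96.99 z [ 0.  0. -1.]
tool delta [-0.3  0.   0.5]
```

move_arm([
  {"dx":0,"dy":0,"dz":-4,"wx":0,"wy":0,"wz":0,"fingers":1},
  {"dx":0,"dy":0,"dz":-8,"wx":0,"wy":0,"wz":0,"fingers":1},
  {"dx":0,"dy":0,"dz":-12,"wx":0,"wy":0,"wz":0,"fingers":1},
  {"dx":0,"dy":0,"dz":-16,"wx":0,"wy":0,"wz":0,"fingers":1},
  {"dx":0,"dy":0,"dz":-20,"wx":0,"wy":0,"wz":0,"fingers":1},
  {"dx":0,"dy":0,"dz":-25,"wx":0,"wy":0,"wz":0,"fingers":1},
  {"dx":0,"dy":0,"dz":-25,"wx":0,"wy":0,"wz":0,"fingers":1},
  {"dx":0,"dy":0,"dz":-25,"wx":0,"wy":0,"wz":0,"fingers":1},
  {"dx":0,"dy":0,"dz":-20,"wx":0,"wy":0,"wz":0,"fingers":1},
  {"dx":0,"dy":0,"dz":-15,"wx":0,"wy":0,"wz":0,"fingers":1},
  {"dx":0,"dy":0,"dz":-10,"wx":0,"wy":0,"wz":0,"fingers":1},
  {"dx":0,"dy":0,"dz":0,"wx":0,"wy":0,"wz":0,"fingers":1},
  {"dx":0,"dy":0,"dz":0,"wx":0,"wy":0,"wz":0,"fingers":1},
])

```text
t: 5.9
position: [581.8, 104.9, 283.3]
tcp_rot: [[-0.993, -0.122, -0.0], [-0.122, 0.993, 0.0], [0.0, 0.0, -1.0]]
ft_force: [0.9, 0.1, -2.2]
gripper_width: 9.8
```

```bash
python3 -c "
from h import *
import pickle
st()
p,im=grab('scene','s4');crop(im,205,110,80,110,5,'f3')
p,im=grab('side','d4s');crop(im,225,80,90,110,5,'f4')
p,im=grab('wrist','w4');pickle.dump(p,open('w4.pkl','wb'))
# target: mouth over staple -> tag at mill - 9*hookx
c,s=np.cos(np.radians(12.3)),np.sin(np.radians(12.3))
m=np.array([556,-150.5]); 
to([m[0]-9*c,m[1]-9*s,282])"
```

```text
5.9 [581.8 104.9 283.3] F [ 0.9  0.1 -2.2] w 9.8 yawY 96.99 z [-0.  0. -1.]
6.05 [581.5 104.9 282.4] F [ 0.2 -0.1 -1.9] w 9.9 yawY 96.99 z [-0.002 -0.    -1.   ]
tool delta [  65.4 -251.2    0.4]
```

View pics/f3.png

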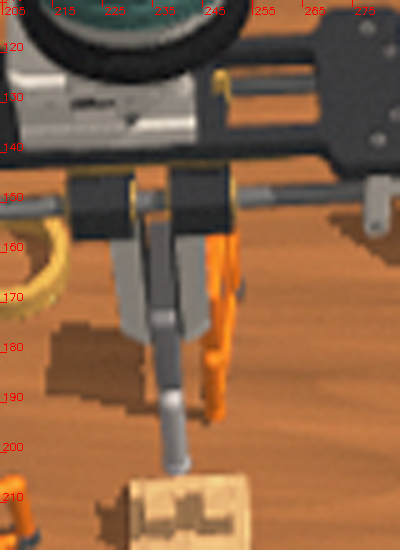

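View pics/f4.png

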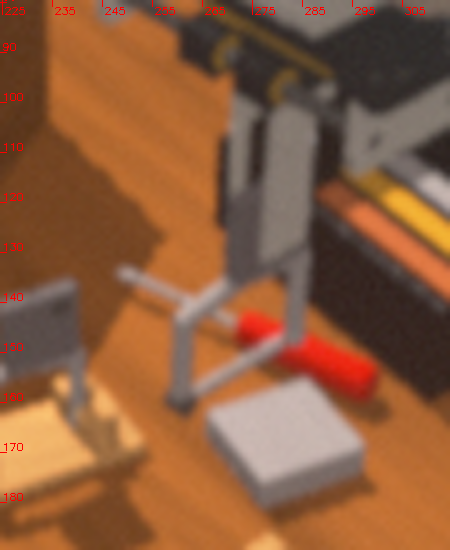

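View pics/w4.png

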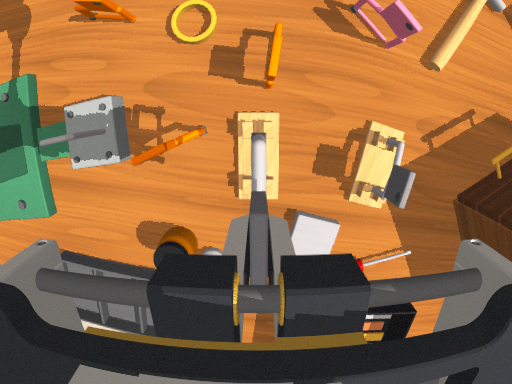

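move_arm([
  {"dx":2,"dy":-8,"dz":0,"wx":0,"wy":0,"wz":0,"fingers":1},
  {"dx":4,"dy":-16,"dz":0,"wx":0,"wy":0,"wz":0,"fingers":1},
  {"dx":6,"dy":-23,"dz":0,"wx":0,"wy":0,"wz":0,"fingers":1},
  {"dx":7,"dy":-26,"dz":0,"wx":0,"wy":0,"wz":0,"fingers":1},
  {"dx":7,"dy":-26,"dz":0,"wx":0,"wy":0,"wz":0,"fingers":1},
  {"dx":7,"dy":-26,"dz":0,"wx":0,"wy":0,"wz":0,"fingers":1},
  {"dx":7,"dy":-26,"dz":0,"wx":0,"wy":0,"wz":0,"fingers":1},
  {"dx":7,"dy":-26,"dz":0,"wx":0,"wy":0,"wz":0,"fingers":1},
  {"dx":6.4,"dy":-26,"dz":0,"wx":0,"wy":0,"wz":0,"fingers":1},
  {"dx":6,"dy":-23,"dz":0,"wx":0,"wy":0,"wz":0,"fingers":1},
  {"dx":4,"dy":-16,"dz":0,"wx":0,"wy":0,"wz":0,"fingers":1},
  {"dx":2,"dy":-9,"dz":0,"wx":0,"wy":0,"wz":0,"fingers":1},
  {"dx":0,"dy":0,"dz":0,"wx":0,"wy":0,"wz":-0.3,"fingers":1},
  {"dx":0,"dy":0,"dz":0,"wx":0,"wy":0,"wz":-0.3,"fingers":1},
  {"dx":0,"dy":0,"dz":0,"wx":0,"wy":0,"wz":-0.28,"fingers":1},
  {"dx":0,"dy":0,"dz":0,"wx":0,"wy":0,"wz":0,"fingers":1},
  {"dx":0,"dy":0,"dz":0,"wx":0,"wy":0,"wz":0,"fingers":1},
  {"dx":0,"dy":0,"dz":0,"wx":0,"wy":0,"wz":0,"fingers":1},
])

```text
t: 7.85
position: [547.7, -151.9, 283.4]
tcp_rot: [[-0.977, -0.213, 0.0], [-0.213, 0.977, 0.0], [-0.0, 0.0, -1.0]]
ft_force: [0.7, -0.5, -2.6]
gripper_width: 9.6
```

```bash
python3 -c "
from h import *
import pickle
c,s=np.cos(np.radians(12.3)),np.sin(np.radians(12.3))
m=np.array([556,-150.5]); 
to([m[0]-9*c,m[1]-9*s,282])
p,im=grab('scene','s5');crop(im,80,90,100,160,5,'g3')
p,im=grab('side','d5s');crop(im,285,145,100,150,5,'g4')
p,im=grab('wrist','w5');pickle.dump(p,open('w5.pkl','wb'));crop(im,190,60,140,190,4,'g5')
st();print(observe()['qpos'])"
```

```text
7.85 [ 547.7 -151.9  283.4] F [ 0.7 -0.5 -2.6] w 9.6 yawY 102.28 z [ 0.  0. -1.]
tool delta [ 0.6 -0.4  1.4]
8.0 [ 547.7 -152.   283.5] F [ 0.2  0.3 -1.7] w 9.7 yawY 102.28 z [ 0.  0. -1.]
[-0.393  0.24   1.417  0.     1.484 -2.178]
```

View pics/g3.png

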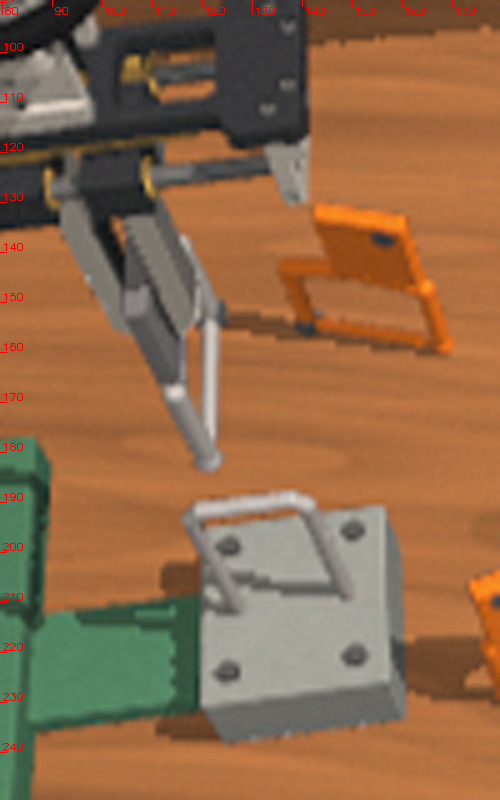

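View pics/g4.png

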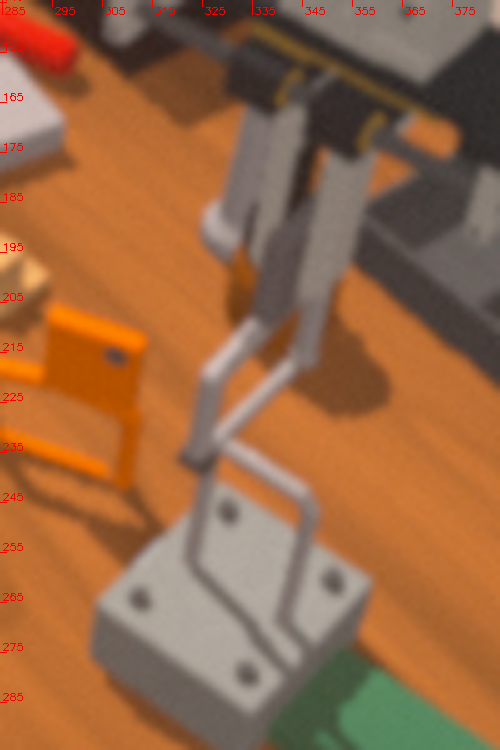

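View pics/g5.png

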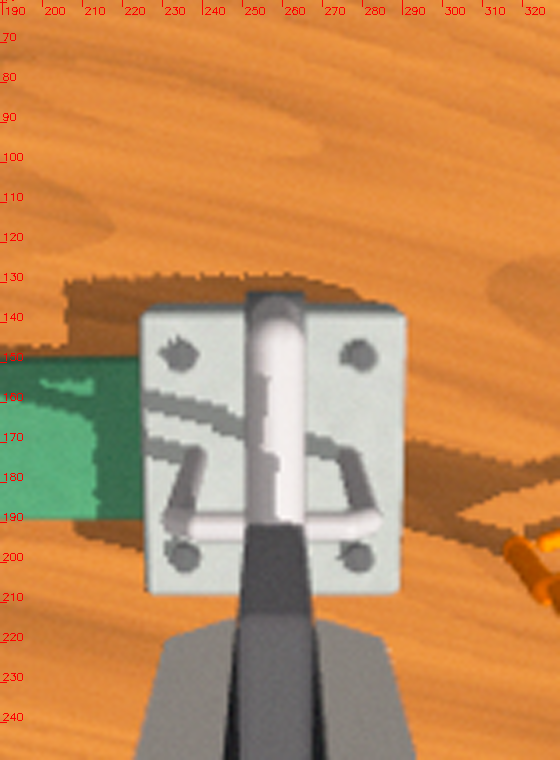

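```bash
python3 -c "
from h import *
s=observe();T=s['position'];c,sn=np.cos(np.radians(12.28)),np.sin(np.radians(12.28))
R=np.array([[c,-sn,0],[sn,c,0],[0,0,1]])
for n,a,b,e in [('nose ball',(121.1,181.5),(345.3,216.5),[24,0,-83]),('hinge',(123.3,152.8),(323.9,235),[-52,0,-83])]:
  x,r=tri([('scene',a),('side',b)]);print(n,x,r,'rel TCP in hook axes',R.T@(x-T),'nominal rel tag',e)
m=np.array([556,-150.5,45])
for n,s2,d in [('bar -y',(118.9,191.2),(346.4,244.5)),('bar +y',(141.2,189.7),(327.3,233.3))]:
  x,_=tri([('scene',s2),('side',d)]);print(n,'rel TCP',R.T@(x-T))
print('mill',R.T@(m-T))
"
```

```text
nose ball [ 570.475 -148.448  192.926] [0.1, 0.1] rel TCP in hook axes [ 22.976  -1.33  -90.538] nominal rel tag [24, 0, -83]
hinge [ 497.912 -160.6    195.023] [0.9, 0.9] rel TCP in hook axes [-50.511   2.229 -88.441] nominal rel tag [-52, 0, -83]
bar -y rel TCP [   7.439  -24.23  -150.509]
bar +y rel TCP [   8.243   25.309 -154.422]
mill [   8.396   -0.257 -238.464]
```

move_arm([
  {"dx":0.8,"dy":0,"dz":4,"wx":0,"wy":0,"wz":0,"fingers":1},
  {"dx":0,"dy":0,"dz":8,"wx":0,"wy":0,"wz":0,"fingers":1},
  {"dx":0,"dy":0,"dz":8,"wx":0,"wy":0,"wz":0,"fingers":1},
  {"dx":0,"dy":0,"dz":7,"wx":0,"wy":0,"wz":0,"fingers":1},
  {"dx":0,"dy":0,"dz":4,"wx":0,"wy":0,"wz":0,"fingers":1},
  {"dx":0,"dy":0,"dz":0,"wx":0,"wy":0,"wz":0,"fingers":1},
  {"dx":0,"dy":0,"dz":0,"wx":0,"wy":0,"wz":0,"fingers":1},
  {"dx":0,"dy":0,"dz":0,"wx":0,"wy":0,"wz":0,"fingers":1},
])

```text
t: 8.8
position: [547.2, -152.4, 252.8]
tcp_rot: [[-0.977, -0.213, 0.001], [-0.213, 0.977, -0.0], [-0.001, -0.0, -1.0]]
ft_force: [-0.2, 0.2, -1.8]
gripper_width: 10.0
```

```bash
python3 -c "
from h import *
st()
p,im=grab('scene','s6');crop(im,80,110,100,130,5,'i3')
p,im=grab('side','d6s');crop(im,285,165,100,120,5,'i4')
st()"
```

```text
8.8 [ 547.2 -152.4  252.8] F [-0.2  0.2 -1.8] w 10.0 yawY 102.28 z [ 0.001 -0.    -1.   ]
8.9 [ 547.2 -152.4  252.9] F [-0.8 -0.8 -1.8] w 9.9 yawY 102.27 z [ 0.001 -0.    -1.   ]
```

View pics/i3.png

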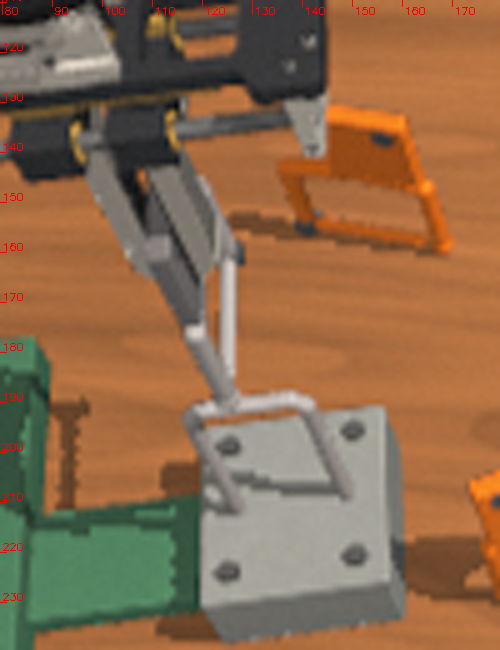

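View pics/i4.png

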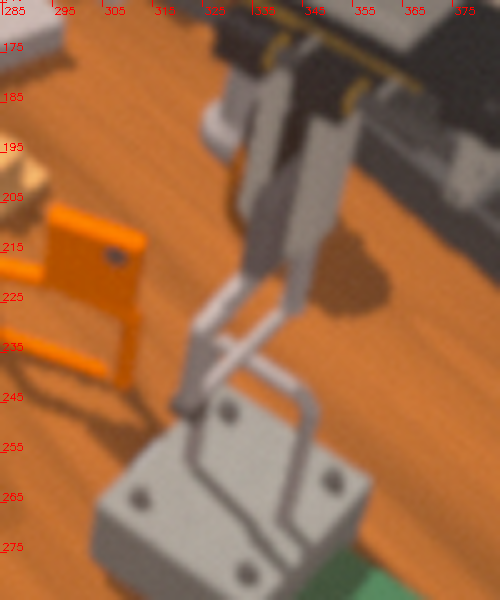

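The hook hangs over mid-bar and is still clear of it. I'll feel downward slowly.

move_arm([
  {"dx":0,"dy":0,"dz":2.5,"wx":0,"wy":0,"wz":0,"fingers":1},
  {"dx":0,"dy":0,"dz":2.5,"wx":0,"wy":0,"wz":0,"fingers":1},
  {"dx":0,"dy":0,"dz":2.5,"wx":0,"wy":0,"wz":0,"fingers":1},
  {"dx":0,"dy":0,"dz":2.5,"wx":0,"wy":0,"wz":0,"fingers":1},
  {"dx":0,"dy":0,"dz":2.5,"wx":0,"wy":0,"wz":0,"fingers":1},
  {"dx":0,"dy":0,"dz":2.5,"wx":0,"wy":0,"wz":0,"fingers":1},
  {"dx":0,"dy":0,"dz":0,"wx":0,"wy":0,"wz":0,"fingers":1},
  {"dx":0,"dy":0,"dz":0,"wx":0,"wy":0,"wz":0,"fingers":1},
])

```text
t: 9.7
position: [546.9, -152.3, 237.4]
tcp_rot: [[-0.977, -0.212, -0.0], [-0.212, 0.977, 0.0], [0.0, 0.0, -1.0]]
ft_force: [-0.2, -0.7, -3.0]
gripper_width: 9.5
```

move_arm([
  {"dx":0,"dy":0,"dz":2.5,"wx":0,"wy":0,"wz":0,"fingers":1},
  {"dx":0,"dy":0,"dz":2.5,"wx":0,"wy":0,"wz":0,"fingers":1},
  {"dx":0,"dy":0,"dz":0,"wx":0,"wy":0,"wz":0,"fingers":1},
])

```text
t: 10.0
position: [546.7, -152.2, 232.0]
tcp_rot: [[-0.977, -0.213, -0.001], [-0.213, 0.977, 0.0], [0.001, 0.001, -1.0]]
ft_force: [0.2, 0.5, -2.1]
gripper_width: 9.6
```

move_arm([
  {"dx":0,"dy":0,"dz":2,"wx":0,"wy":0,"wz":0,"fingers":1},
  {"dx":0,"dy":0,"dz":1,"wx":0,"wy":0,"wz":0,"fingers":1},
  {"dx":0,"dy":0,"dz":0,"wx":0,"wy":0,"wz":0,"fingers":1},
])

```text
t: 10.3
position: [546.8, -152.3, 229.2]
tcp_rot: [[-0.977, -0.212, -0.0], [-0.212, 0.977, 0.0], [0.0, 0.0, -1.0]]
ft_force: [-0.5, 0.2, -2.5]
gripper_width: 9.6
```

move_arm([
  {"dx":0,"dy":0,"dz":1.5,"wx":0,"wy":0,"wz":0,"fingers":1},
  {"dx":0,"dy":0,"dz":1,"wx":0,"wy":0,"wz":0,"fingers":1},
  {"dx":0,"dy":0,"dz":0,"wx":0,"wy":0,"wz":0,"fingers":1},
])

```text
t: 10.6
position: [547.0, -152.4, 227.4]
tcp_rot: [[-0.977, -0.213, 0.001], [-0.213, 0.977, -0.0], [-0.0, -0.0, -1.0]]
ft_force: [-0.5, 0.2, 1.4]
gripper_width: 10.0
```

move_arm([
  {"dx":0,"dy":0,"dz":1.5,"wx":0,"wy":0,"wz":0,"fingers":1},
  {"dx":0,"dy":0,"dz":1,"wx":0,"wy":0,"wz":0,"fingers":1},
  {"dx":0,"dy":0,"dz":0,"wx":0,"wy":0,"wz":0,"fingers":1},
])

```text
t: 10.9
position: [547.0, -152.4, 224.5]
tcp_rot: [[-0.977, -0.213, 0.0], [-0.213, 0.977, -0.0], [-0.0, -0.0, -1.0]]
ft_force: [-1.2, -0.2, 2.4]
gripper_width: 9.9
```

move_arm([
  {"dx":0,"dy":0,"dz":1.5,"wx":0,"wy":0,"wz":0,"fingers":1},
  {"dx":0,"dy":0,"dz":1,"wx":0,"wy":0,"wz":0,"fingers":1},
  {"dx":0,"dy":0,"dz":0,"wx":0,"wy":0,"wz":0,"fingers":1},
])

```text
t: 11.2
position: [547.0, -152.3, 221.8]
tcp_rot: [[-0.977, -0.213, 0.0], [-0.213, 0.977, 0.0], [-0.0, 0.0, -1.0]]
ft_force: [-0.6, 0.8, 2.4]
gripper_width: 9.8
```

First touch came at about z = 228 with roughly 4.5 N of compliant force, so the bar is on the gate. I'll keep pushing in steps.

move_arm([
  {"dx":0,"dy":0,"dz":2,"wx":0,"wy":0,"wz":0,"fingers":1},
  {"dx":0,"dy":0,"dz":2,"wx":0,"wy":0,"wz":0,"fingers":1},
  {"dx":0,"dy":0,"dz":2,"wx":0,"wy":0,"wz":0,"fingers":1},
  {"dx":0,"dy":0,"dz":2,"wx":0,"wy":0,"wz":0,"fingers":1},
  {"dx":0,"dy":0,"dz":0,"wx":0,"wy":0,"wz":0,"fingers":1},
])

```text
t: 11.7
position: [547.6, -152.3, 213.9]
tcp_rot: [[-0.977, -0.212, 0.002], [-0.212, 0.977, 0.0], [-0.002, -0.0, -1.0]]
ft_force: [1.2, 0.4, 2.8]
gripper_width: 9.9
```

move_arm([
  {"dx":0,"dy":0,"dz":2,"wx":0,"wy":0,"wz":0,"fingers":1},
  {"dx":0,"dy":0,"dz":2,"wx":0,"wy":0,"wz":0,"fingers":1},
  {"dx":0,"dy":0,"dz":2,"wx":0,"wy":0,"wz":0,"fingers":1},
  {"dx":0,"dy":0,"dz":2,"wx":0,"wy":0,"wz":0,"fingers":1},
  {"dx":0,"dy":0,"dz":0,"wx":0,"wy":0,"wz":0,"fingers":1},
])

```text
t: 12.2
position: [546.6, -152.5, 205.6]
tcp_rot: [[-0.977, -0.213, -0.001], [-0.213, 0.977, -0.0], [0.001, 0.0, -1.0]]
ft_force: [0.7, 0.1, 2.5]
gripper_width: 10.0
```

```bash
python3 -c "
from h import *
st()
p,im=grab('scene','s7');crop(im,80,130,100,110,5,'j3')
p,im=grab('side','d7s');crop(im,285,185,100,110,5,'j4')
"
```

```text
12.2 [ 546.6 -152.5  205.6] F [0.7 0.1 2.5] w 10.0 yawY 102.27 z [-0.001 -0.    -1.   ]
```

View pics/j4.png

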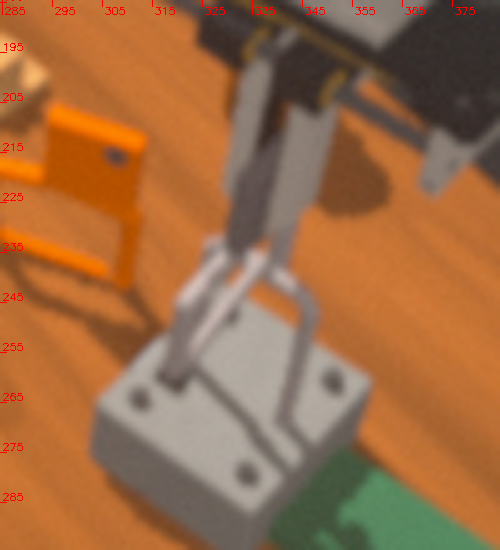

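View pics/j3.png

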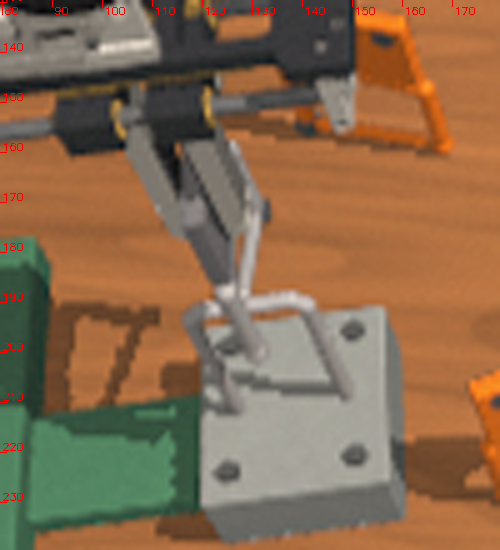

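The gate is swinging up on the bar, with the bar between the nose leg and the gate. I'll continue.

move_arm([
  {"dx":0,"dy":0,"dz":2,"wx":0,"wy":0,"wz":0,"fingers":1},
  {"dx":0,"dy":0,"dz":2,"wx":0,"wy":0,"wz":0,"fingers":1},
  {"dx":0,"dy":0,"dz":2,"wx":0,"wy":0,"wz":0,"fingers":1},
  {"dx":0,"dy":0,"dz":2,"wx":0,"wy":0,"wz":0,"fingers":1},
  {"dx":0,"dy":0,"dz":0,"wx":0,"wy":0,"wz":0,"fingers":1},
])

```text
t: 12.8
position: [545.8, -152.3, 197.3]
tcp_rot: [[-0.977, -0.213, -0.003], [-0.213, 0.977, 0.0], [0.003, 0.001, -1.0]]
ft_force: [-1.1, -0.9, 2.5]
gripper_width: 9.7
```

move_arm([
  {"dx":0,"dy":0,"dz":1.5,"wx":0,"wy":0,"wz":0,"fingers":1},
  {"dx":0,"dy":0,"dz":1.5,"wx":0,"wy":0,"wz":0,"fingers":1},
  {"dx":0,"dy":0,"dz":0,"wx":0,"wy":0,"wz":0,"fingers":1},
])

```text
t: 13.1
position: [545.7, -152.3, 194.3]
tcp_rot: [[-0.977, -0.213, -0.003], [-0.213, 0.977, 0.0], [0.003, 0.001, -1.0]]
ft_force: [-3.4, -1.2, 1.6]
gripper_width: 9.8
```

move_arm([
  {"dx":0,"dy":0,"dz":1.5,"wx":0,"wy":0,"wz":0,"fingers":1},
  {"dx":0,"dy":0,"dz":1.5,"wx":0,"wy":0,"wz":0,"fingers":1},
  {"dx":0,"dy":0,"dz":0,"wx":0,"wy":0,"wz":0,"fingers":1},
])

```text
t: 13.4
position: [546.0, -152.3, 191.4]
tcp_rot: [[-0.977, -0.213, -0.002], [-0.213, 0.977, 0.0], [0.002, 0.001, -1.0]]
ft_force: [-4.0, -1.6, 2.0]
gripper_width: 9.8
```

move_arm([
  {"dx":0,"dy":0,"dz":1.5,"wx":0,"wy":0,"wz":0,"fingers":1},
  {"dx":0,"dy":0,"dz":1.5,"wx":0,"wy":0,"wz":0,"fingers":1},
  {"dx":0,"dy":0,"dz":0,"wx":0,"wy":0,"wz":0,"fingers":1},
])

```text
t: 13.7
position: [546.0, -152.2, 188.1]
tcp_rot: [[-0.977, -0.213, -0.002], [-0.213, 0.977, 0.001], [0.002, 0.001, -1.0]]
ft_force: [0.1, 0.3, -2.8]
gripper_width: 9.9
```

```bash
python3 -c "
from h import *
st()
p,im=grab('scene','s8');crop(im,80,130,100,110,5,'k3')
p,im=grab('side','d8s');crop(im,285,185,100,110,5,'k4')
st()
"
```

```text
13.7 [ 546.  -152.2  188.1] F [ 0.1  0.3 -2.8] w 9.9 yawY 102.27 z [-0.002  0.001 -1.   ]
13.8 [ 548.2 -152.   188.4] F [ 0.5  0.5 -2. ] w 9.9 yawY 102.25 z [ 0.003  0.001 -1.   ]
```

View pics/k4.png

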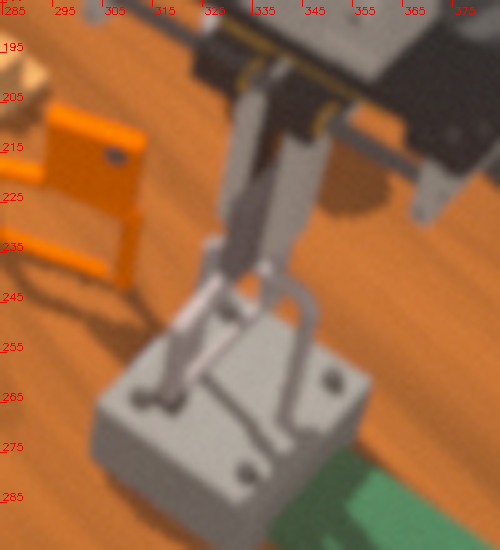

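View pics/k3.png

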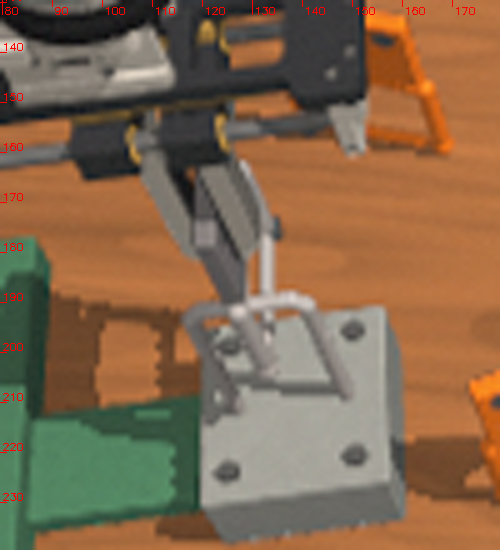

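The force dropped to just the hook's weight, and the side view shows the gate straight across the bottom at about (330,255), below the bar. It has snapped shut. I'll centre the crown over the bar, then tug up.

move_arm([
  {"dx":-3,"dy":0,"dz":0,"wx":0,"wy":0,"wz":0,"fingers":1},
  {"dx":-4,"dy":0,"dz":0,"wx":0,"wy":0,"wz":0,"fingers":1},
  {"dx":-4,"dy":0,"dz":-1,"wx":0,"wy":0,"wz":0,"fingers":1},
  {"dx":-4,"dy":0,"dz":-2,"wx":0,"wy":0,"wz":0,"fingers":1},
  {"dx":-4,"dy":0,"dz":-2,"wx":0,"wy":0,"wz":0,"fingers":1},
  {"dx":-3,"dy":0,"dz":-2,"wx":0,"wy":0,"wz":0,"fingers":1},
  {"dx":0,"dy":0,"dz":-3,"wx":0,"wy":0,"wz":0,"fingers":1},
  {"dx":0,"dy":0,"dz":-3,"wx":0,"wy":0,"wz":0,"fingers":1},
  {"dx":0,"dy":0,"dz":-3,"wx":0,"wy":0,"wz":0,"fingers":1},
  {"dx":0,"dy":0,"dz":-2,"wx":0,"wy":0,"wz":0,"fingers":1},
  {"dx":0,"dy":0,"dz":0,"wx":0,"wy":0,"wz":0,"fingers":1},
  {"dx":0,"dy":0,"dz":0,"wx":0,"wy":0,"wz":0,"fingers":1},
])

```text
t: 15.0
position: [568.3, -147.7, 207.0]
tcp_rot: [[-0.977, -0.212, 0.0], [-0.212, 0.977, 0.0], [-0.0, 0.0, -1.0]]
ft_force: [-0.0, -0.4, -1.7]
gripper_width: 9.8
```

move_arm([
  {"dx":0,"dy":0,"dz":-1,"wx":0,"wy":0,"wz":0,"fingers":1},
  {"dx":0,"dy":0,"dz":-1,"wx":0,"wy":0,"wz":0,"fingers":1},
  {"dx":0,"dy":0,"dz":0,"wx":0,"wy":0,"wz":0,"fingers":1},
])

```text
t: 15.3
position: [568.5, -147.7, 209.1]
tcp_rot: [[-0.977, -0.213, 0.0], [-0.213, 0.977, -0.0], [-0.0, -0.0, -1.0]]
ft_force: [-1.1, -0.6, -2.2]
gripper_width: 9.8
```

move_arm([
  {"dx":0,"dy":0,"dz":-1,"wx":0,"wy":0,"wz":0,"fingers":1},
  {"dx":0,"dy":0,"dz":0,"wx":0,"wy":0,"wz":0,"fingers":1},
])

```text
t: 15.5
position: [568.5, -147.7, 210.1]
tcp_rot: [[-0.977, -0.213, 0.0], [-0.213, 0.977, -0.0], [-0.0, -0.0, -1.0]]
ft_force: [0.1, 0.6, -1.8]
gripper_width: 9.7
```

move_arm([
  {"dx":0,"dy":0,"dz":-1,"wx":0,"wy":0,"wz":0,"fingers":1},
  {"dx":0,"dy":0,"dz":0,"wx":0,"wy":0,"wz":0,"fingers":1},
])

```text
t: 15.7
position: [568.5, -147.6, 211.1]
tcp_rot: [[-0.977, -0.213, 0.0], [-0.213, 0.977, 0.0], [-0.0, -0.0, -1.0]]
ft_force: [0.8, 0.4, -2.5]
gripper_width: 9.6
```

move_arm([
  {"dx":0,"dy":0,"dz":-0.7,"wx":0,"wy":0,"wz":0,"fingers":1},
  {"dx":0,"dy":0,"dz":0,"wx":0,"wy":0,"wz":0,"fingers":1},
])

```text
t: 15.9
position: [568.5, -147.7, 211.8]
tcp_rot: [[-0.977, -0.213, 0.0], [-0.213, 0.977, 0.0], [-0.0, -0.0, -1.0]]
ft_force: [0.3, 0.6, -1.8]
gripper_width: 9.6
```

move_arm([
  {"dx":0,"dy":0,"dz":-0.5,"wx":0,"wy":0,"wz":0,"fingers":1},
  {"dx":0,"dy":0,"dz":0,"wx":0,"wy":0,"wz":0,"fingers":1},
])

```text
t: 16.1
position: [568.5, -147.7, 212.2]
tcp_rot: [[-0.977, -0.213, 0.0], [-0.213, 0.977, 0.0], [-0.0, -0.0, -1.0]]
ft_force: [0.6, 0.3, -2.0]
gripper_width: 10.1
```

move_arm([
  {"dx":0,"dy":0,"dz":-0.5,"wx":0,"wy":0,"wz":0,"fingers":1},
  {"dx":0,"dy":0,"dz":0,"wx":0,"wy":0,"wz":0,"fingers":1},
])

```text
t: 16.3
position: [568.5, -147.6, 212.7]
tcp_rot: [[-0.977, -0.213, 0.0], [-0.213, 0.977, 0.0], [-0.0, 0.0, -1.0]]
ft_force: [0.8, -0.0, -2.1]
gripper_width: 9.6
```

move_arm([
  {"dx":0,"dy":0,"dz":-0.5,"wx":0,"wy":0,"wz":0,"fingers":1},
  {"dx":0,"dy":0,"dz":0,"wx":0,"wy":0,"wz":0,"fingers":1},
])

```text
t: 16.5
position: [568.5, -147.6, 213.2]
tcp_rot: [[-0.977, -0.213, 0.0], [-0.213, 0.977, 0.0], [-0.0, 0.0, -1.0]]
ft_force: [-0.6, -0.8, -1.9]
gripper_width: 9.6
```

move_arm([
  {"dx":0,"dy":0,"dz":-0.5,"wx":0,"wy":0,"wz":0,"fingers":1},
  {"dx":0,"dy":0,"dz":0,"wx":0,"wy":0,"wz":0,"fingers":1},
])

```text
t: 16.7
position: [568.5, -147.6, 213.7]
tcp_rot: [[-0.977, -0.213, 0.0], [-0.213, 0.977, 0.0], [-0.0, 0.0, -1.0]]
ft_force: [0.3, 0.6, -2.4]
gripper_width: 9.9
```

move_arm([
  {"dx":0,"dy":0,"dz":-0.5,"wx":0,"wy":0,"wz":0,"fingers":1},
  {"dx":0,"dy":0,"dz":0,"wx":0,"wy":0,"wz":0,"fingers":1},
])

```text
t: 16.9
position: [568.4, -147.6, 214.1]
tcp_rot: [[-0.977, -0.213, -0.0], [-0.213, 0.977, 0.0], [0.0, 0.0, -1.0]]
ft_force: [-0.5, 0.1, -2.6]
gripper_width: 9.6
```

move_arm([
  {"dx":0,"dy":0,"dz":-0.5,"wx":0,"wy":0,"wz":0,"fingers":1},
  {"dx":0,"dy":0,"dz":0,"wx":0,"wy":0,"wz":0,"fingers":1},
])

```text
t: 17.1
position: [568.4, -147.6, 214.4]
tcp_rot: [[-0.977, -0.213, -0.0], [-0.213, 0.977, 0.0], [0.0, 0.0, -1.0]]
ft_force: [0.1, -0.7, -4.9]
gripper_width: 9.6
```

```bash
python3 -c "
from h import *
st()
p,im=grab('scene','s9');crop(im,80,130,100,110,5,'l3')
p,im=grab('side','d9s');crop(im,285,165,100,110,5,'l4')
st()
"
```

```text
17.1 [ 568.4 -147.6  214.4] F [ 0.1 -0.7 -4.9] w 9.6 yawY 102.27 z [-0.  0. -1.]
17.2 [ 568.4 -147.6  214.4] F [ 0.6  0.4 -4.6] w 10.0 yawY 102.27 z [-0.  0. -1.]
```

View pics/l3.png

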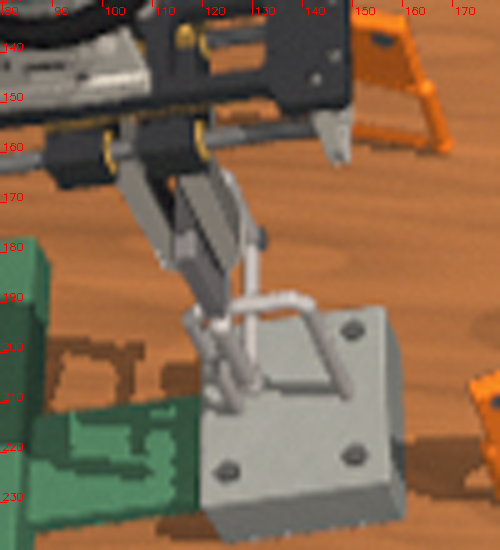

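View pics/l4.png

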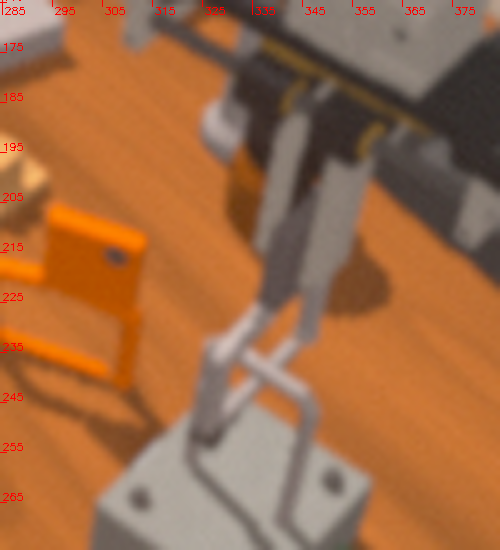

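Contact has started: -4.9 N against a -2.2 N baseline. The pictures show the bar inside the hook and above the shut gate. I'll raise the tug to about 6 N.

move_arm([
  {"dx":0,"dy":0,"dz":-0.5,"wx":0,"wy":0,"wz":0,"fingers":1},
  {"dx":0,"dy":0,"dz":0,"wx":0,"wy":0,"wz":0,"fingers":1},
])

```text
t: 17.4
position: [568.3, -147.6, 214.6]
tcp_rot: [[-0.977, -0.213, -0.001], [-0.213, 0.977, 0.0], [0.001, 0.0, -1.0]]
ft_force: [1.2, 0.1, -6.8]
gripper_width: 9.7
```

move_arm([
  {"dx":0,"dy":0,"dz":-0.3,"wx":0,"wy":0,"wz":0,"fingers":1},
  {"dx":0,"dy":0,"dz":0,"wx":0,"wy":0,"wz":0,"fingers":1},
])

```text
t: 17.6
position: [568.3, -147.6, 214.8]
tcp_rot: [[-0.977, -0.213, -0.001], [-0.213, 0.977, 0.0], [0.001, 0.001, -1.0]]
ft_force: [0.4, -1.3, -8.8]
gripper_width: 9.9
```

move_arm([
  {"dx":0,"dy":0,"dz":0,"wx":0,"wy":0,"wz":0,"fingers":1},
  {"dx":0,"dy":0,"dz":0,"wx":0,"wy":0,"wz":0,"fingers":1},
  {"dx":0,"dy":0,"dz":1.5,"wx":0,"wy":0,"wz":0,"fingers":1},
  {"dx":-0.4,"dy":0,"dz":2.5,"wx":0,"wy":0,"wz":0,"fingers":1},
  {"dx":-0.4,"dy":0,"dz":3.5,"wx":0,"wy":0,"wz":0,"fingers":1},
  {"dx":0,"dy":0,"dz":4,"wx":0,"wy":0,"wz":0,"fingers":1},
  {"dx":0,"dy":0,"dz":4,"wx":0,"wy":0,"wz":0,"fingers":1},
  {"dx":0,"dy":0,"dz":4,"wx":0,"wy":0,"wz":0,"fingers":1},
  {"dx":0,"dy":0,"dz":4,"wx":0,"wy":0,"wz":0,"fingers":1},
  {"dx":0,"dy":0,"dz":4,"wx":0,"wy":0,"wz":0,"fingers":1},
  {"dx":0,"dy":0,"dz":3,"wx":0,"wy":0,"wz":0,"fingers":1},
  {"dx":0,"dy":0,"dz":2,"wx":0,"wy":0,"wz":0,"fingers":1},
  {"dx":0,"dy":0,"dz":0,"wx":0,"wy":0,"wz":0,"fingers":1},
  {"dx":0,"dy":0,"dz":0,"wx":0,"wy":0,"wz":0,"fingers":1},
])

```text
t: 19.0
position: [569.3, -147.5, 183.0]
tcp_rot: [[-0.977, -0.213, 0.0], [-0.213, 0.977, 0.0], [-0.0, -0.0, -1.0]]
ft_force: [-1.0, -0.2, -1.8]
gripper_width: 9.9
```

```bash
python3 -c "
from h import *
st()
p,im=grab('scene','s10');crop(im,80,130,100,110,5,'m3')
p,im=grab('side','d10s');crop(im,285,185,100,110,5,'m4')
p,im=grab('wrist','w10')
st()
"
```

```text
19.0 [ 569.3 -147.5  183. ] F [-1.  -0.2 -1.8] w 9.9 yawY 102.27 z [ 0.  0. -1.]
19.15 [ 569.3 -147.5  183.2] F [ 0.4  0.  -1.7] w 9.8 yawY 102.27 z [ 0.001 -0.    -1.   ]
```

View pics/m4.png

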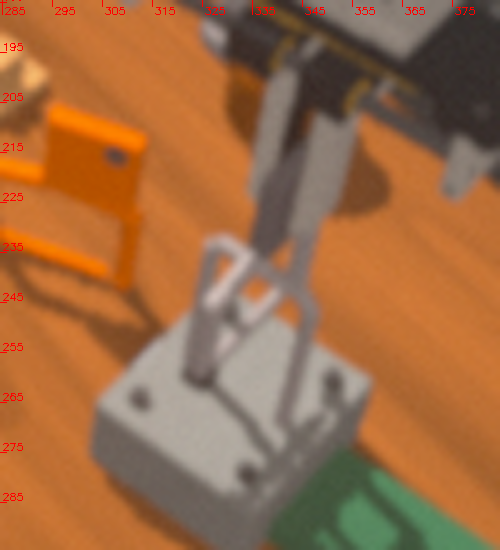

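View pics/w10.png

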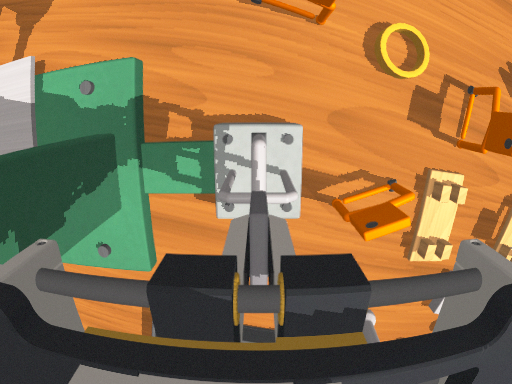

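move_arm([
  {"dx":0,"dy":0,"dz":2,"wx":0,"wy":0,"wz":0,"fingers":1},
  {"dx":0,"dy":0,"dz":1.5,"wx":0,"wy":0,"wz":0,"fingers":1},
  {"dx":0,"dy":0,"dz":1,"wx":0,"wy":0,"wz":0,"fingers":1},
  {"dx":0,"dy":0,"dz":0,"wx":0,"wy":0,"wz":0,"fingers":1},
])

```text
t: 19.55
position: [569.1, -147.4, 178.2]
tcp_rot: [[-0.977, -0.213, -0.0], [-0.213, 0.977, 0.0], [0.0, 0.0, -1.0]]
ft_force: [-0.4, 0.4, -2.9]
gripper_width: 9.5
```

move_arm([
  {"dx":0,"dy":0,"dz":0.7,"wx":0,"wy":0,"wz":0,"fingers":1},
  {"dx":0,"dy":0,"dz":0,"wx":0,"wy":0,"wz":0,"fingers":1},
])

```text
t: 19.75
position: [569.2, -147.4, 177.7]
tcp_rot: [[-0.977, -0.213, -0.0], [-0.213, 0.977, 0.0], [0.0, 0.0, -1.0]]
ft_force: [0.2, 0.0, -2.9]
gripper_width: 10.1
```

move_arm([
  {"dx":0,"dy":0,"dz":0.7,"wx":0,"wy":0,"wz":0,"fingers":1},
  {"dx":0,"dy":0,"dz":0,"wx":0,"wy":0,"wz":0,"fingers":1},
])

```text
t: 19.95
position: [569.2, -147.5, 177.0]
tcp_rot: [[-0.977, -0.213, -0.0], [-0.213, 0.977, 0.0], [0.0, 0.0, -1.0]]
ft_force: [0.8, 0.6, -2.3]
gripper_width: 9.8
```

move_arm([
  {"dx":0,"dy":0,"dz":0.5,"wx":0,"wy":0,"wz":0,"fingers":1},
  {"dx":0,"dy":0,"dz":0,"wx":0,"wy":0,"wz":0,"fingers":1},
])

```text
t: 20.15
position: [569.2, -147.5, 176.5]
tcp_rot: [[-0.977, -0.213, -0.0], [-0.213, 0.977, 0.0], [0.0, 0.0, -1.0]]
ft_force: [-0.1, -0.2, -2.3]
gripper_width: 9.9
```

move_arm([
  {"dx":0,"dy":0,"dz":0.5,"wx":0,"wy":0,"wz":0,"fingers":1},
  {"dx":0,"dy":0,"dz":0,"wx":0,"wy":0,"wz":0,"fingers":1},
])

```text
t: 20.35
position: [569.2, -147.5, 176.0]
tcp_rot: [[-0.977, -0.213, -0.0], [-0.213, 0.977, 0.0], [-0.0, 0.0, -1.0]]
ft_force: [-0.3, -0.9, -1.9]
gripper_width: 9.8
```

move_arm([
  {"dx":0,"dy":0,"dz":0.4,"wx":0,"wy":0,"wz":0,"fingers":1},
  {"dx":0,"dy":0,"dz":0,"wx":0,"wy":0,"wz":0,"fingers":1},
])

```text
t: 20.55
position: [569.3, -147.5, 175.7]
tcp_rot: [[-0.977, -0.213, 0.0], [-0.213, 0.977, 0.0], [-0.0, 0.0, -1.0]]
ft_force: [0.1, 0.4, -2.1]
gripper_width: 10.0
```

move_arm([
  {"dx":0,"dy":0,"dz":0.4,"wx":0,"wy":0,"wz":0,"fingers":1},
  {"dx":0,"dy":0,"dz":0,"wx":0,"wy":0,"wz":0,"fingers":1},
])

```text
t: 20.75
position: [569.2, -147.5, 175.5]
tcp_rot: [[-0.977, -0.212, 0.0], [-0.212, 0.977, -0.0], [-0.0, -0.0, -1.0]]
ft_force: [-0.9, 0.1, -0.2]
gripper_width: 9.9
```

move_arm([
  {"dx":0,"dy":0,"dz":0.4,"wx":0,"wy":0,"wz":0,"fingers":1},
  {"dx":0,"dy":0,"dz":0,"wx":0,"wy":0,"wz":0,"fingers":1},
])

```text
t: 20.95
position: [569.3, -147.5, 175.4]
tcp_rot: [[-0.977, -0.213, 0.001], [-0.213, 0.977, -0.0], [-0.0, -0.0, -1.0]]
ft_force: [-1.3, 1.2, 2.6]
gripper_width: 9.7
```

move_arm([
  {"dx":0,"dy":0,"dz":0.4,"wx":0,"wy":0,"wz":0,"fingers":1},
  {"dx":0,"dy":0,"dz":0,"wx":0,"wy":0,"wz":0,"fingers":1},
])

```text
t: 21.15
position: [569.3, -147.5, 175.2]
tcp_rot: [[-0.977, -0.213, 0.001], [-0.213, 0.977, -0.0], [-0.001, -0.0, -1.0]]
ft_force: [-2.2, 0.5, 5.0]
gripper_width: 10.1
```

move_arm([
  {"dx":0,"dy":0,"dz":-0.7,"wx":0,"wy":0,"wz":0,"fingers":1},
  {"dx":0,"dy":0,"dz":0,"wx":0,"wy":0,"wz":0,"fingers":1},
  {"dx":0,"dy":0,"dz":0,"wx":0,"wy":0,"wz":0,"fingers":0.7},
  {"dx":0,"dy":0,"dz":0,"wx":0,"wy":0,"wz":0,"fingers":0.7},
  {"dx":0,"dy":0,"dz":0,"wx":0,"wy":0,"wz":0,"fingers":0.7},
  {"dx":0,"dy":0,"dz":0,"wx":0,"wy":0,"wz":0,"fingers":0.7},
  {"dx":0,"dy":0,"dz":0,"wx":0,"wy":0,"wz":0,"fingers":0.7},
])

```text
t: 21.85
position: [569.2, -147.5, 175.0]
tcp_rot: [[-0.977, -0.213, -0.0], [-0.213, 0.977, 0.0], [0.0, 0.0, -1.0]]
ft_force: [-0.3, -0.3, -0.3]
gripper_width: 14.2
```

```bash
python3 -c "
from h import *
st()
p,im=grab('scene','s11');crop(im,80,130,100,110,5,'n3')
p,im=grab('side','d11s');crop(im,285,185,100,110,5,'n4')
p,im=grab('wrist','w11')
st()
"
```

```text
21.85 [ 569.2 -147.5  175. ] F [-0.3 -0.3 -0.3] w 14.2 yawY 102.27 z [-0.  0. -1.]
22.0 [ 569.2 -147.5  175.1] F [-0.5  0.1 -0.4] w 13.6 yawY 102.27 z [ 0.  0. -1.]
```

View pics/n4.png

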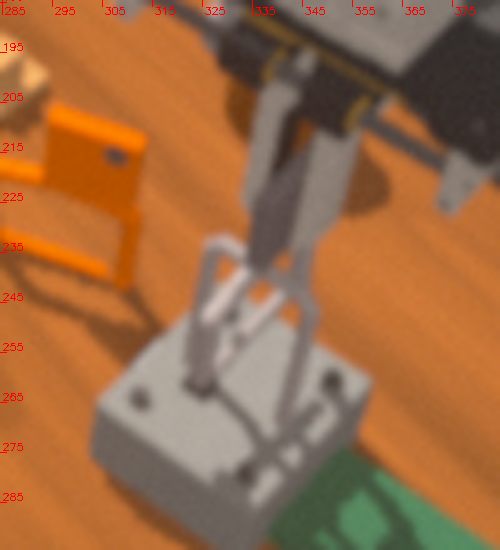

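View pics/n3.png

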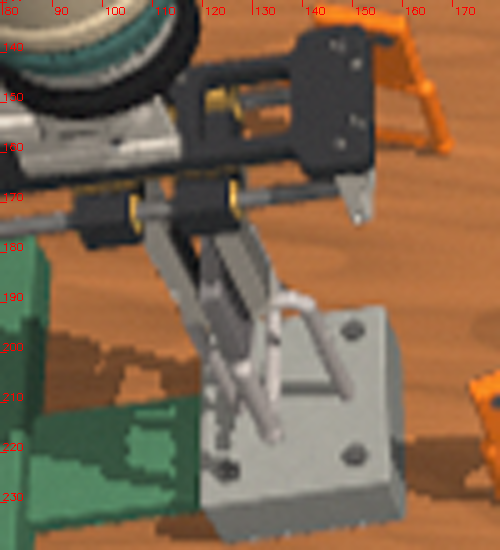

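View pics/w11.png

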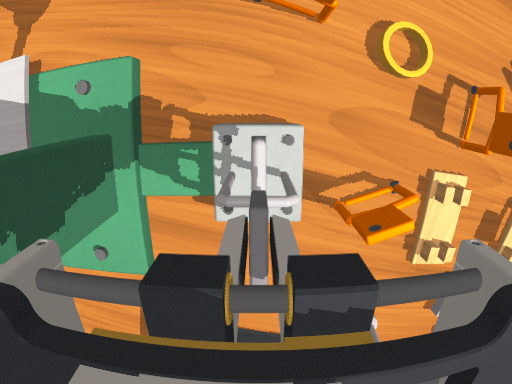

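Released to 14 mm, the hook stays upright on the bar. I'll open wider and withdraw upward.

move_arm([
  {"dx":0,"dy":0,"dz":0,"wx":0,"wy":0,"wz":0,"fingers":0.5},
  {"dx":0,"dy":0,"dz":0,"wx":0,"wy":0,"wz":0,"fingers":0.3},
  {"dx":0,"dy":0,"dz":0,"wx":0,"wy":0,"wz":0,"fingers":0.1},
  {"dx":0,"dy":0,"dz":0,"wx":0,"wy":0,"wz":0,"fingers":0},
  {"dx":0,"dy":0,"dz":0,"wx":0,"wy":0,"wz":0,"fingers":0},
  {"dx":0,"dy":0,"dz":0,"wx":0,"wy":0,"wz":0,"fingers":0},
])

```text
t: 22.6
position: [569.2, -147.5, 175.1]
tcp_rot: [[-0.977, -0.213, 0.0], [-0.213, 0.977, 0.0], [-0.0, 0.0, -1.0]]
ft_force: [-0.2, 0.0, -0.4]
gripper_width: 46.8
```

```bash
python3 -c "
from h import *
st()
p,im=grab('wrist','w12')
p,im=grab('side','d12s');crop(im,285,185,100,110,5,'o4')
"
```

```text
22.6 [ 569.2 -147.5  175.1] F [-0.2  0.  -0.4] w 46.8 yawY 102.27 z [ 0.  0. -1.]
```

View pics/w12.png

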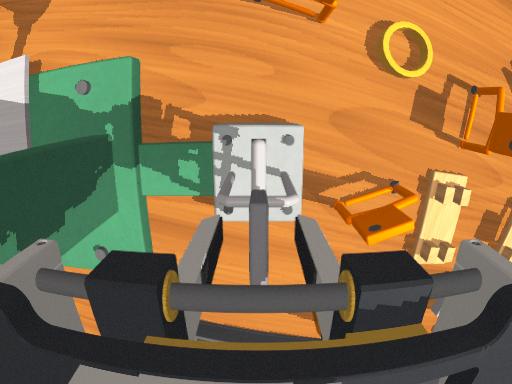

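View pics/o4.png

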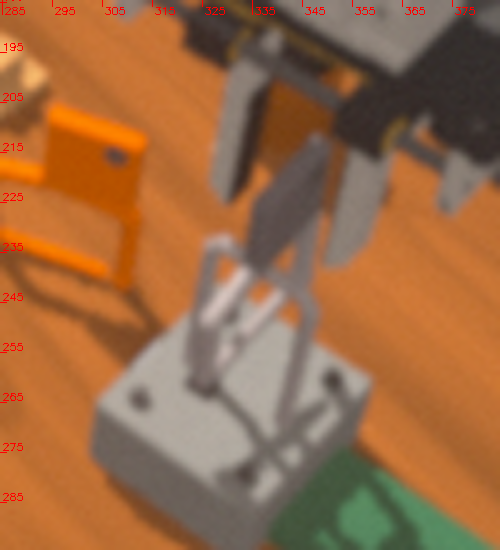

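The hook hangs upright and stable, clear of both fingers. I'll retreat straight up.

move_arm([
  {"dx":0,"dy":0,"dz":-5,"wx":0,"wy":0,"wz":0,"fingers":0},
  {"dx":0,"dy":0,"dz":-12,"wx":0,"wy":0,"wz":0,"fingers":0},
  {"dx":0,"dy":0,"dz":-18,"wx":0,"wy":0,"wz":0,"fingers":0},
  {"dx":0,"dy":0,"dz":-20,"wx":0,"wy":0,"wz":0,"fingers":0},
  {"dx":0,"dy":0,"dz":-20,"wx":0,"wy":0,"wz":0,"fingers":0},
  {"dx":0,"dy":0,"dz":-20,"wx":0,"wy":0,"wz":0,"fingers":0},
  {"dx":0,"dy":0,"dz":-15,"wx":0,"wy":0,"wz":0,"fingers":0},
  {"dx":0,"dy":0,"dz":-8,"wx":0,"wy":0,"wz":0,"fingers":0},
  {"dx":0,"dy":0,"dz":0,"wx":0,"wy":0,"wz":0,"fingers":0},
  {"dx":0,"dy":0,"dz":0,"wx":0,"wy":0,"wz":0,"fingers":0},
  {"dx":0,"dy":0,"dz":0,"wx":0,"wy":0,"wz":0,"fingers":0},
  {"dx":0,"dy":0,"dz":0,"wx":0,"wy":0,"wz":0,"fingers":0},
])

```text
t: 23.9
position: [568.8, -147.3, 292.2]
tcp_rot: [[-0.977, -0.213, -0.002], [-0.213, 0.977, 0.001], [0.002, 0.001, -1.0]]
ft_force: [-0.2, -0.3, -0.0]
gripper_width: 46.7
```

```bash
python3 -c "
from h import *
st()
p,a=grab('side','d13s')
p,im=grab('scene','s13');crop(im,80,130,100,110,5,'p3')
p,b=grab('side','d14s');crop(b,285,165,100,130,5,'p4')
print('motion',cv2.absdiff(a,b)[200:300,300:370].max())
z=cv2.imread('pics/scene0.png');print(cv2.absdiff(z,im)[195:330,170:400].mean())
"
```

```text
23.9 [ 568.8 -147.3  292.2] F [-0.2 -0.3 -0. ] w 46.7 yawY 102.27 z [-0.002  0.001 -1.   ]
motion 13
2.4885238862050456
```

View pics/p4.png

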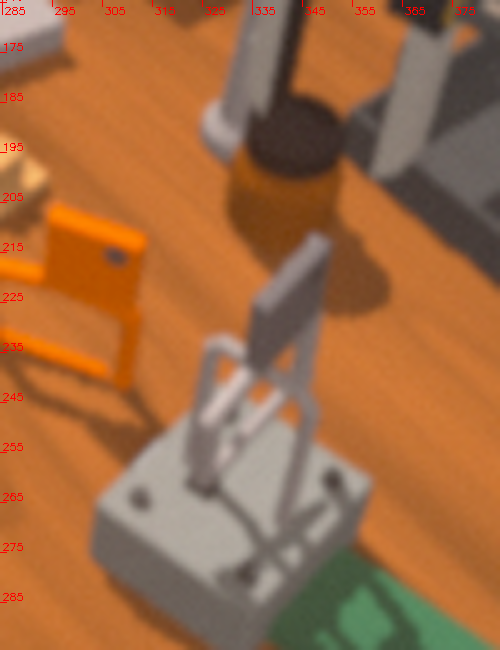

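View pics/s13.png

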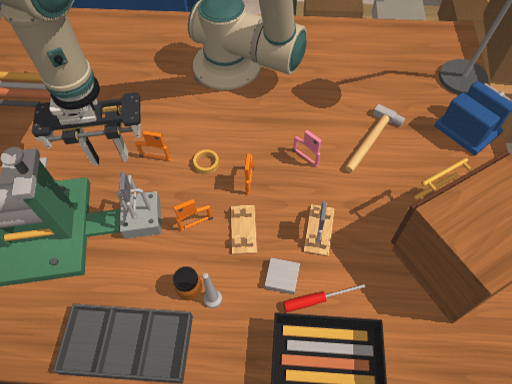

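The hook hangs on the bar with its gate shut and is at rest. The other objects are where they were, and the gripper is clear.

```bash
python3 -c "
from bench import *
print(sign_off())"
```

```text
the job is handed in; nothing more can be done
None
```

The snap hook is hanging on the mill's staple with its gate shut, released and at rest. I handed the job in at about 24 s of the 64 s allowed; `sign_off()` gives no verdict.

- **Lift:** I took the gated hook from its rack by the tag and lifted it straight out. The side view showed the gate shut.
- **Push on:** The bar met the gate at TCP z ≈ 228, and contact force was about 4 to 5 N in the readings as the gate swung up. The gate snapped shut after roughly 39 mm, when the force fell back to just the hook's weight.
- **Tug:** I centred the arch over the bar and pulled up with about 6.5 N net, held for roughly 0.3 s. The bar stayed inside the hook.
- **Hang and release:** I lowered the hook until the bar bore it, with about 7 N of pressing at most in the readings. I backed off slightly before opening the fingers, then withdrew straight up to TCP z ≈ 292.

**Last checks:** The gripper read about zero force. Two side pictures 0.1 s apart showed no visible hook motion. The final scene view showed the other hook, the look-alikes and the bench items where they started.

No check failed. The view-based estimates of positions differed from each other by a few millimetres: the side and scene views of the box centre were about 5 mm apart in x. The bar felt about 1.5 mm higher at first touch than the cameras had suggested. Gate angle, hook–staple contact force and bystander movement were judged only from pictures and the wrist force, not measured directly.

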